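# Turn the gas ring's wind-walled pan support and light up

## Task

The gas ring was packed away with its pan support back to front, so that the wind wall stands on the igniter side. Unpack it from the top down: first stand all the spice tins upright on the white tray, then take the pan off, then lift the pan support out of the stove, turn it half round and seat it fully home with its wind wall at the end away from the igniter. After that put the pan back flat on the support, centred over the burner, and last press the igniter plunger right down to its stop and let it spring up; leave the glass tumbler and the ladle alone.

Things in the scene. Friction and masses are not known exactly. Their poses are not given: they have to be found in the camera images.
- stove: Low steel single-burner stove, fixed on the board; 300 mm long (its x), 212 mm wide (its y), deck 60 mm high. Origin on the board (z = 0) under the burner's centre. Its -x end is the front: a 60 mm deep deck with the igniter on top and a black knob on its face.
- well (a point): Centre of the ledge on which the pan support rests, 38 mm above the board, on the burner's axis. The open rectangular well round it is 212 mm (stove x) by 184 mm (stove y) and 22 mm deep (rim 60 mm above the board), with a 7 mm sloped lead-in all round.
- burner (a point): Top centre of the round brass burner in the middle of the well, 56 mm above the board; fixed to the stove.
- support_c (a point): Pan support, loose dark steel insert, about 0.55 kg: a frame 208 (its x) by 180 mm (its y), 26 mm high, fits the well with 2 mm to spare a side. Above it two bars, 10 mm wide, 14 mm high, along its x and y over the whole frame, cross in the middle. This point: the crossing, at half the bars' height, 53 mm above the underside, 91 mm above the board when seated. +x points to the wind wall.
- support_grip (a point): On the pan support's x bar at half its height, 22 mm from the crossing towards the wind wall: a good place to pinch the bar across its 10 mm from above (the centre of mass lies 10 mm from the crossing, same side). The y bar can be pinched too. When seated, 28 mm are free under the bars down to the burner.
- wind_wall (a point): Middle of the pan support's wind wall, an upright aluminium sheet 4 mm thick and 180 mm wide across the support's +x end, with 44 mm returns along both sides; its top is 98 mm above the support's underside (38 mm above the bars). This point: 102 mm from the crossing, 80 mm above the underside.
- pan_c (a point): Round flat-bottomed aluminium pan, loose, about 0.35 kg: 176 mm across, wall 28 mm high and 5 mm thick, floor 4 mm. This point is on its axis, 14 mm above its underside. Two upright loop handles stand on the rim at its +y and -y sides. On the seated support its underside is 98 mm above the board.
- pan_handle1 (a point): Middle of the top bar of the pan's +y handle, 86.5 mm from the axis and 51 mm above the pan's underside. The bar is 56 mm long (pan x), 10 mm thick (pan y) and 14 mm high; pinch it across its 10 mm from above.
- pan_handle2 (a point): The same for the -y handle.
- tin1_c (a point): Closed round steel spice tin 1, loose, 52 mm across, 60 mm high, 0.11 kg; this point is its centre, 30 mm above its underside; z is its axis. From 2 to 4 of the tins are there, standing inside the pan at the start; None if absent.
- tin2_c (a point): Closed round steel spice tin 2, loose, 52 mm across, 60 mm high, 0.11 kg; this point is its centre, 30 mm above its underside; z is its axis. From 2 to 4 of the tins are there, standing inside the pan at the start; None if absent.
- tin3_c (a point): Closed round steel spice tin 3, loose, 52 mm across, 60 mm high, 0.11 kg; this point is its centre, 30 mm above its underside; z is its axis. From 2 to 4 of the tins are there, standing inside the pan at the start; None if absent.
- tin4_c (a point): Closed round steel spice tin 4, loose, 52 mm across, 60 mm high, 0.11 kg; this point is its centre, 30 mm above its underside; z is its axis. From 2 to 4 of the tins are there, standing inside the pan at the start; None if absent.
- tray: White melamine tray, fixed on the board, 240 mm (x) by 210 mm (y), rim 16 mm high and 5 mm thick all round, with a flat lug at each end; origin at the centre of its underside, inner floor 5 mm above it.
- igniter_top (a point): Top centre of the igniter's grey plunger, 28 mm across, on the stove's front deck; it stands 92 mm above the board when up, 24 mm above its black collar.
- igniter (a joint): How far the igniter plunger is pressed down (m): 0 up, 0.014 at its stop. A spring (3 N at first, 9 N at the stop) pushes it up again.
- tumbler: Glass tumbler, 68 mm across, 100 mm high, standing on the board beyond the stove; origin at the centre of its underside. Leave alone.
- ladle: Aluminium ladle lying on the board beyond the stove, bowl 84 mm across (origin under the bowl), its handle runs 250 mm to its +y. Leave alone.
Not all that is in view belongs to the job. What is shaped like the part that bears tin1_c but orange or purple is not meant.

How it is judged:
On the way, in this order (a step that is already met when the one before it is completed fails the run):
1. all the spice tins stand upright on the tray (x of tin1_c in the frame of tray between -0.1 and 0.1 m and y of tin1_c in the frame of tray between -0.085 and 0.085 m and z of tin1_c in the frame of tray between 0.029 and 0.041 m and angle between each of tin1_c, tin2_c, tin3_c, tin4_c's own z axis and vertical below 0.12 rad and x of tin2_c in the frame of tray between -0.1 and 0.1 m and y of tin2_c in the frame of tray between -0.085 and 0.085 m and z of tin2_c in the frame of tray between 0.029 and 0.041 m and x of tin3_c in the frame of tray between -0.1 and 0.1 m and y of tin3_c in the frame of tray between -0.085 and 0.085 m and z of tin3_c in the frame of tray between 0.029 and 0.041 m and x of tin4_c in the frame of tray between -0.1 and 0.1 m and y of tin4_c in the frame of tray between -0.085 and 0.085 m and z of tin4_c in the frame of tray between 0.029 and 0.041 m), for 0.2 s.
2. the pan is off the stove (horizontal distance between pan_c and burner above 0.15 m), for 0.2 s.
3. the pan support is lifted clear out of the well (z of support_c in the frame of stove above 0.12 m), for 0.1 s.
4. the pan support is seated fully home, its wind wall at the end away from the igniter, and let go (z of support_c in the frame of stove between 0.086 and 0.0955 m and x of wind_wall in the frame of stove above 0.08 m and horizontal distance between support_c and burner below 0.006 m and angle between the x axis of support_c and the x axis of stove, either way round below 0.05 rad and angle between support_c's own z axis and vertical below 0.04 rad and contact force between the fingers and support below 0.5 N), for 0.3 s.
5. the pan stands flat on the support, centred over the burner (z of support_c in the frame of stove between 0.086 and 0.0955 m and x of wind_wall in the frame of stove above 0.08 m and horizontal distance between support_c and burner below 0.006 m and angle between the x axis of support_c and the x axis of stove, either way round below 0.05 rad and angle between support_c's own z axis and vertical below 0.04 rad and horizontal distance between pan_c and burner below 0.018 m and angle between pan_c's own z axis and vertical below 0.06 rad and z of pan_c in the frame of stove between 0.105 and 0.119 m), for 0.3 s.
6. the igniter plunger is pressed down to its stop (value of joint igniter above 0.0125 m), for 0.1 s.
At the end, for the whole second after the job is handed in: Pan support home in the well (4.5 mm up, 6 mm aside, 0.05 rad), wind wall away from the igniter; pan flat on it within 18 mm of the burner's centre; each tin present upright (0.12 rad) on the tray floor, centre within 100 mm (x), 85 mm (y) of its centre; plunger up; all at rest (all of step 1 and all of step 5 and value of joint igniter below 0.003 m and linear speed of each of pan, support, tin1, tin2, tin3, tin4 below 0.02 m/s); the robot touches nothing.
It fails at once if the glass tumbler is moved more than 20 mm (distance of tumbler from where it was at the start of the episode above 0.02 m).
It fails at once if the ladle is moved more than 25 mm (distance of ladle from where it was at the start of the episode above 0.025 m).
Of tin1, tin2, tin3, tin4 only 2 to 4 are there at a start; the rules pass over those that are not, and their reading is None.
At some moment in a run one of pan, tin1, tin2, tin3, tin4 may be knocked a few centimetres aside while the robot is not near it.
It also fails if it takes over 210 s, if anything falls off the work surface, if the arm or the gripper's body presses on something with over 40 N, if the wrist force passes 120 N, or if a joint passes its speed limit or range.

## Robot

A 7-joint arm with a two-finger parallel gripper is mounted at the origin on the work surface. World frame = base frame: x ahead of the robot, y to its left, z up, the work surface at z = 0. Lengths are in m, angles in rad, forces in N, time in s.
With the tool pointing down it reaches from about 0.425 to 0.925 m from the base axis. Payload 6.8 kg.
Tool frame: the origin (TCP) lies between the finger pads; the fingertips stand 14 mm ahead of it and the grasp point (between the pads) lies 5 mm behind it; z points along the fingers, y is the line along which they close (so a half turn about z gives the same grasp; the last joint's range is limited). The gripper opens to 85 mm and grips with 20 to 120 N. Pads are 22 mm wide; open, the fingers measure 114 mm over their backs; the gripper's body (76 mm by 85 mm) begins 54 mm behind the grasp point. The pads swing forward as they close: fully open they stand 13 mm farther back than shut.
Start: joints at [-1.42, 0.477, 0.022, 1.555, -0.011, 1.109, -0.083], TCP at [0.173, 0.653, 0.218] pointing down, gripper open.
Joint ranges: [-2.96, 2.96], [-0.34, 2.1], [-1.41, 1.46], [0.24, 2.44], [-1.37, 4.51], [0.17, 1.92], [-2.96, 2.96]. Speed limits (rad/s): [2.39, 2.39, 3.14, 3.14, 3.14, 3.14, 3.14].

## Interface

Orientations are given as a rotation vector (axis times angle).
In Python, from bench import r, eyes, ticket gives the robot as it stands. The module is installed in compiled form; this text tells all that it offers.
- The arm moves only by the tool arm_command, never from a script. Its argument "plan" is text: rows parted by semicolons, each of 4 numbers parted by spaces: the shift along the tool's x, y, z in m, then the turn about the tool's z in degrees. In form: tx ty tz yaw; .... A call has 1 to 20 rows; each row shifts and turns the commanded pose from where the row before left it, along the tool's axes as they then stand; what a row does not reach is not made up. A row lasts 1/8 s, in which the tool goes at most 62.5 mm and 10.7 degrees, less where a joint would pass 70% of its speed; a pose out of reach is approached as far as the arm can. A call is refused whole if a number of a shift passes 0.0625 or a number of a turn 10.7, either way. A call with a gripper value outside its range is refused whole. "hand" is the closure, from -1 (fully open) to 1 (shut), set as the call begins (left out, the last holds). The fingers move at their own pace and stop on an object; "grip_force" is the grip in N (left out, the last holds). Time passes only in rows, so rows that do not move let the fingers close. It gives the time, the measured TCP pose, the force, the opening and the grip force at its end, in the units of the state.
- r.get_obs(): the state, without advancing time (a new reading comes with each control period).
- eyes.grab_frame(name): name is "side" or "top" or "wrist"; returns (picture, depth): 400x640x3 uint8, red, green, blue; 400x640 float32, m along the optical axis (not along the pixel's ray), 0 where there is no reading.
- eyes.calibration(name): a dict with "fov_y" (degrees; the focal length in pixels is half the picture's height over the tangent of half this angle, whatever the lens; pixels are square), "cx", "cy" (the principal point, pixels), "k1" (the pictures are not rectified: a ray, as slopes to the right and down, at radius r is drawn at 1 + k1 r^2 times it, then the intrinsics apply), "origin" and "attitude" of the camera in the world; the wrist camera has in their place "tool_from_camera" (4x4, takes a point from camera to tool coordinates, whose origin is the TCP and whose axes are the flange's). Camera axes: x right, y up, looking along -z (the intrinsics and any distortion apply to the point x, -y, -z); pixel columns grow to the right and rows downward; lengths in m; the calibration is good to about 2 mm. A picture is of the moment at which its call begins: read the wrist's pose just before it. calibration takes no time and is no camera call.
- ticket.hand_in(): hands the job in; it is judged then, once.
The state is a dict: "clock": time; "joints": joint angles; "qvel": joint speeds; "tau": joint torques, N m; "tcp_pos": TCP position; "orientation": TCP orientation; "contact_force": force on the tool from outside, world axes, zero at the start; "moment": the same for the moment, N m; "grip_width": finger opening in m; "gripper_force": force on a finger pad.
Only numpy, scipy, OpenCV 4.12 (cv2) and the standard library are available. Lean on these libraries where they do the work, as an engineer would, in place of code of your own. Each camera call takes 0.05 s, during which the arm holds its last target. There are 200 camera calls.

## Working session

There is one attempt and no reset: what is moved stays moved. The work goes in short steps, Python scripts to look and compute and a tool call to move; the robot and the scene stay as the last step left them, time stands still between calls to the robot, and variables do not carry over. Pictures are saved under pics/ and viewed, at most 15 in all, crops included, and the job is handed in when it is done.

Besides the shell and the picture viewer there is one more tool, called after ">>>" as a command line: name --argument value ..., lists and objects as JSON in quotes. arm_command: Moves the arm, as the interface text tells. Its arguments: {"type":"object","properties":{"plan":{"type":"string"},"hand":{"type":"number"},"grip_force":{"type":"number"}},"required":["plan"]}

```bash
mkdir -p pics; cat > h.py <<'E'
import numpy as np, cv2
from scipy.spatial.transform import Rotation as R
from bench import r, eyes, ticket
def att(a):
    a=np.array(a,float)
    return a if a.shape==(3,3) else (R.from_rotvec(a).as_matrix() if a.size==3 else R.from_quat(a).as_matrix())
def pose():
    o=r.get_obs(); return np.array(o['tcp_pos']),R.from_rotvec(o['orientation']).as_matrix()
def grab(n):
    p,M=pose(); im,d=eyes.grab_frame(n); c=eyes.calibration(n)
    if n=='wrist':
        T=np.array(c['tool_from_camera']); o=p+M@T[:3,3]; A=M@T[:3,:3]
    else: o=np.array(c['origin']);A=att(c['attitude'])
    return im,d,dict(o=o,A=A,f=200/np.tan(np.radians(c['fov_y'])/2),cx=c['cx'],cy=c['cy'],k=c['k1'])
def rays(c,uv):
    uv=np.asarray(uv,float).reshape(-1,2)
    x=(uv-[c['cx'],c['cy']])/c['f']; s=x.copy()
    for _ in range(10): s=x/(1+c['k']*(s**2).sum(1,keepdims=True))
    return np.c_[s[:,0],-s[:,1],-np.ones(len(s))]
def plane(c,uv,z):
    d=rays(c,uv)@c['A'].T; return c['o']+d*((z-c['o'][2])/d[:,2])[:,None]
def pts(c,d):  # world xyz image
    v,u=np.mgrid[:400,:640]; q=rays(c,np.c_[u.ravel(),v.ravel()])*d.reshape(-1,1)
    return (q@c['A'].T+c['o']).reshape(400,640,3)
def save(im,n): cv2.imwrite('pics/'+n,im[:,:,::-1])
E
python3 - <<'E'
from h import *
print(r.get_obs())
for n in ['side','top','wrist']:
    print(n,eyes.calibration(n))
    im,d,c=grab(n); save(im,n+'0.png'); np.savez(n+'0.npz',im=im,d=d,**c)
E
```

```text
{'clock': 0.0, 'joints': array([-1.42010838,  0.47780995,  0.02233158,  1.55641118, -0.01149245,
        1.10928831, -0.08309353]), 'qvel': array([-1.43171668e-03,  7.15397745e-04,  7.09176133e-04,  2.07223001e-03,
        4.20143059e-04,  2.88480340e-03, -6.66578854e-05]), 'tau': array([ 3.40745892e-04, -5.96439064e+01,  1.60770714e+00, -2.81213075e+01,
        1.23617897e-02,  9.09469934e-03,  3.80202067e-06]), 'tcp_pos': array([0.17259846, 0.65194845, 0.21733597]), 'orientation': array([-4.05296402e-01, -3.11524180e+00,  2.80554285e-03]), 'contact_force': array([ 0.83826858, -0.25457649, -0.18260026]), 'moment': array([ 0.01639083,  0.01337146, -0.01953766]), 'gripper_force': 0.0, 'grip_width': 0.08572696291493553}
side {'fov_y': 49.388090486185064, 'cx': 318.03039322086306, 'cy': 199.3598384934455, 'k1': -0.03244026202852827, 'origin': array([ 0.06062771, -0.9266191 ,  0.90090208]), 'attitude': array([ 0.89409026, -0.24714518, -0.49088391])}
top {'fov_y': 53.97164234775524, 'cx': 321.77770535471876, 'cy': 196.82025618098461, 'k1': -0.09663363171203208, 'origin': array([ 0.53948921, -0.07392217,  1.28035487]), 'attitude': array([ 0.04749529, -0.0342505 , -1.59838876])}
wrist {'fov_y': 69.55137521389997, 'cx': 318.97762384607495, 'cy': 199.46019075904647, 'k1': -0.048701880938201866, 'tool_from_camera': array([[-1.35219972e-04,  9.54990614e-01,  2.96635986e-01,
         7.59410103e-02],
       [ 9.99999935e-01,  2.28669502e-04, -2.80334380e-04,
        -1.72127411e-03],
       [-3.35548305e-04,  2.96635929e-01, -9.54990583e-01,
        -1.55884635e-01],
       [ 0.00000000e+00,  0.00000000e+00,  0.00000000e+00,
         1.00000000e+00]])}
```

View pics/top0.png

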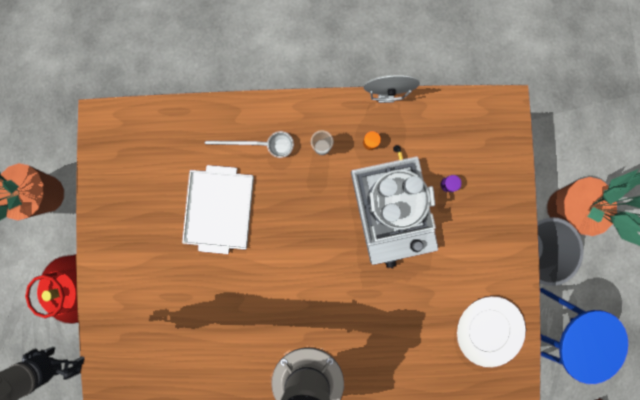

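View pics/side0.png

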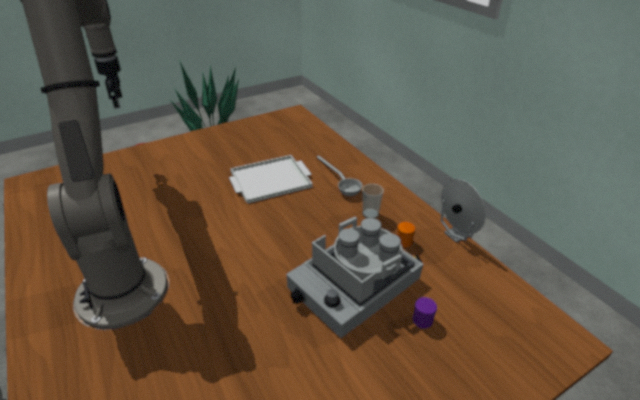

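Top view: three grey tins stand in the pan at (392,183), (415,185) and (391,211). The stove igniter is at (417,245), the tray at (220,208), the ladle bowl at (280,145) and the tumbler at (321,142). The orange (372,140) and purple (452,183) tin-shaped objects stand on the board and are decoys: they are the wrong colour and not in the pan. I'll confirm in an enlarged crop.

```bash
python3 - <<'E'
from h import *
z=np.load('top0.npz'); c={k:z[k] for k in ['o','A','f','cx','cy','k']}; im=z['im'];d=z['d']
print(c['A'].round(3))
save(cv2.resize(im[120:280,330:490],(800,800))[:600] if 0 else cv2.resize(im[125:275,335,None].repeat(1,1),(10,10)) if 0 else cv2.resize(im[125:275,330:480],(600,600),interpolation=cv2.INTER_CUBIC),'crop1.png')
P=pts(c,d); X=P.reshape(-1,3)
def box(m): 
    q=P[m]; return q[:,:2].mean(0).round(4), np.round(cv2.minAreaRect(q[:,:2].astype(np.float32)*1000),1) if 0 else cv2.minAreaRect((q[:,:2]*1000).astype(np.float32))
v,u=np.mgrid[:400,:640]
st=(u>340)&(u<440)&(v>150)&(v<270)
for lo,hi in [(.15,.175),(.05,.07),(.075,.1),(.128,.14)]:
    m=(st&(P[...,2]>lo)&(P[...,2]<hi)).astype(np.uint8)
    n,l,s,ce=cv2.connectedComponentsWithStats(m,connectivity=4)
    for i in range(1,n):
        if s[i,4]>12: print(lo,hi,s[i,4],ce[i].round(1),P[l==i].mean(0).round(4),*[np.round(a,1) for a in box(l==i)[1]])
hsv=im.min(2)
m=((im.min(2)>200)&(u>170)&(u<265)&(v>155)&(v<260)).astype(np.uint8)
cn=max(cv2.findContours(m,0,1)[0],key=cv2.contourArea)
q=plane(c,cn.reshape(-1,2),.010)[:,:2]*1000
print('tray',cv2.minAreaRect(q.astype(np.float32)))
print('decoy',plane(c,[[372,140],[452,183]],.06), 'glass,ladle',plane(c,[[321,142],[280,145]],.05))
E
```

```text
[[-0.028  0.998 -0.052]
 [-1.    -0.028 -0.008]
 [-0.009  0.052  0.999]]
0.15 0.175 260 [413.6 184.2] [ 0.6263 -0.3293  0.1624] [ 627.4 -330. ] [50.1 50.4] 43.7
0.15 0.175 264 [387.8 186.7] [ 0.6213 -0.2548  0.1624] [ 621.2 -255.5] [49.9 50.8] 25.3
0.15 0.175 73 [431.  195.6] [ 0.5926 -0.38    0.1562] [ 593.  -380.3] [55.5 11.5] 2.6
0.15 0.175 70 [371.9 200.8] [ 0.5824 -0.2086  0.1562] [ 582. -209.] [52.8 10.4] 5.2
0.15 0.175 267 [391.  212.1] [ 0.5486 -0.2613  0.1625] [ 548.4 -262. ] [50.5 50.4] 58.1
0.05 0.07 2557 [390.8 219.5] [ 0.5268 -0.2772  0.0606] [ 552.8 -291.7] [308.8 215. ] 10.5
0.05 0.07 78 [418.2 225.3] [ 0.5058 -0.3614  0.0635] [ 502.2 -356.5] [27.5 79.8] 29.9
0.05 0.07 56 [387.1 233.5] [ 0.4834 -0.2634  0.0636] [ 482.7 -262.9] [ 7.2 71.2] 11.5
0.075 0.1 16 [387.1 169.2] [ 0.6796 -0.2655  0.0947] [ 679.3 -264.9] [ 8.5 16.8] 72.7
0.075 0.1 19 [427.2 220.3] [ 0.5209 -0.384   0.0864] [ 521.6 -383.9] [37.   3.2] 4.1
0.075 0.1 21 [400.6 230.9] [ 0.4913 -0.3003  0.0915] [ 491.9 -299. ] [11.3 19.1] 10.1
0.075 0.1 70 [417.2 245.5] [ 0.4456 -0.3496  0.0908] [ 445.1 -350. ] [22.  26.3] 89.6
0.128 0.14 24 [431.3 219. ] [ 0.5249 -0.3839  0.1346] [ 524.8 -384.1] [35.   5.5] 8.8
0.128 0.14 109 [399.1 234. ] [ 0.4842 -0.2872  0.1357] [ 484.  -294.7] [ 26.8 167.5] 1.4
tray ((574.6326293945312, 276.38775634765625), (206.59896850585938, 280.9091491699219), 84.5775146484375)
decoy [[ 0.77723195 -0.22728795  0.06      ]
 [ 0.63486597 -0.4747838   0.06      ]] glass,ladle [[ 0.77725526 -0.06683492  0.05      ]
 [ 0.77166036  0.06336909  0.05      ]]
```

View pics/crop1.png

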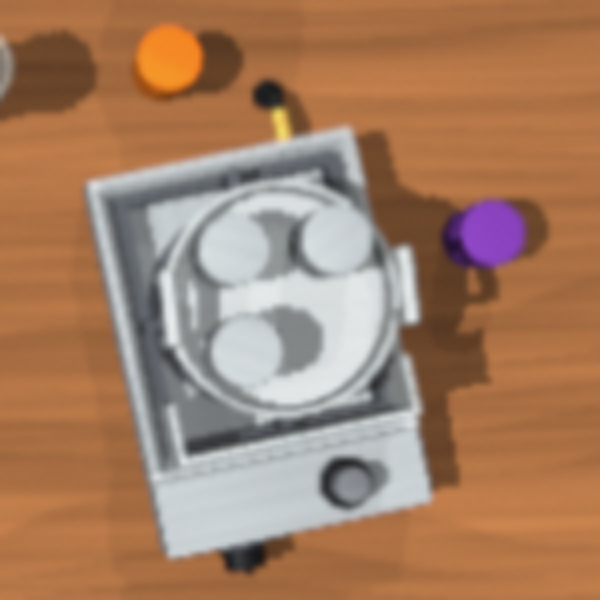

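Crop: the pan holds three light-grey steel tins, at crop (232,248), (335,240) and (246,350). The orange tin (168,58) and the purple one (492,232) stand outside on the board, so they are not meant. The wind wall is on the igniter side, at crop (300,440). Next I turn the tool and move off.

>>> arm_command --plan "0 0 -0.01 10.5;0 0 -0.01 10.5;0 0 -0.01 10.5;0 0 -0.01 10.5;0 0 -0.01 10.5;0 0 -0.01 10.5;0 0 0 10.5;0 0 0 10.5;0 0 0 10.5;0 0 0 10.5" --hand -0.5 --grip_force 40

```text
clock: 1.4
tcp_pos: [0.1726, 0.6523, 0.2779]
orientation: [2.722, 1.567, -0.001]
contact_force: [0.1, -0.1, 0.2]
grip_width: 0.064
gripper_force: 0.0
```

>>> arm_command --plan "-0.027 0.0535 0 0;-0.027 0.0535 0 0;-0.027 0.0535 0 0;-0.027 0.0535 0 0;-0.027 0.0535 0 0;-0.027 0.0535 0 0;-0.027 0.0535 0 0;-0.027 0.0535 0 0;-0.027 0.0535 0 0;-0.027 0.0535 0 0;-0.027 0.0535 0 0;-0.027 0.0535 0 0;-0.027 0.0535 0 0;0 0 0 0;0 0 0 0"

```text
clock: 3.28
tcp_pos: [0.6012, 0.0023, 0.2778]
orientation: [-2.718, -1.574, 0.001]
contact_force: [0.9, -0.1, -0.9]
grip_width: 0.0638
gripper_force: 0.0
```

>>> arm_command --plan "-0.0458 0.0314 0 0;-0.0458 0.0314 0 0;-0.0458 0.0314 0 0;-0.0458 0.0314 0 0;-0.0458 0.0314 0 0;-0.0458 0.0314 0 0;0 0 0 0;0 0 0 0"

```text
clock: 4.28
tcp_pos: [0.629, -0.3277, 0.2779]
orientation: [-2.715, -1.577, -0.001]
contact_force: [0.0, 0.8, 0.7]
grip_width: 0.0644
gripper_force: 0.0
```

```bash
cat >> h.py <<'E'
def go(x,y,z=None):
    p,M=pose(); t=np.array([x,y,p[2] if z is None else z]); print('p',p.round(4),'yawx',np.degrees(np.arctan2(M[1,0],M[0,0])).round(2),'shift',(M.T@(t-p)).round(4))
def clusters(P,lo,hi,xr,yr,minn=12):
    m=((P[...,2]>lo)&(P[...,2]<hi)&(P[...,0]>xr[0])&(P[...,0]<xr[1])&(P[...,1]>yr[0])&(P[...,1]<yr[1])).astype(np.uint8)
    n,l,s,ce=cv2.connectedComponentsWithStats(m,connectivity=4)
    for i in range(1,n):
        if s[i,4]>minn:
            q=P[l==i]; rc=cv2.minAreaRect((q[:,:2]*1000).astype(np.float32)); print(lo,hi,s[i,4],'px',ce[i].round(0),'z',np.median(q[:,2]).round(4),*[np.round(a,1) for a in rc])
E
python3 - <<'E'
from h import *
im,d,c=grab('wrist'); save(im,'w1.png'); P=pts(c,d)
clusters(P,.158,.17,(.45,.75),(-.42,-.1),200)
clusters(P,.150,.158,(.45,.75),(-.42,-.1),200)
print(r.get_obs()['joints'].round(2))
go(.6268,-.3297,.15)
E
```

```text
0.158 0.17 2421 px [272. 130.] z 0.1622 [ 618.8 -257. ] [50.9 50.5] 14.5
0.158 0.17 2133 px [212. 174.] z 0.1622 [ 545.8 -263.1] [50.8 51. ] 13.7
0.158 0.17 2029 px [315. 194.] z 0.1622 [ 623.2 -330.6] [50.6 50.7] 13.7
0.15 0.158 691 px [210. 109.] z 0.1558 [ 578.2 -210.8] [55.9 11.1] 2.8
0.15 0.158 474 px [313. 247.] z 0.1557 [ 590.  -382.4] [54.9  9.9] 3.7
[-0.08  0.59  0.76  1.43 -0.41  1.29  0.2 ]
p [ 0.6294 -0.327   0.278 ] yawx 60.38 shift [-0.0039 -0.0008  0.128 ]
```

View pics/w1.png

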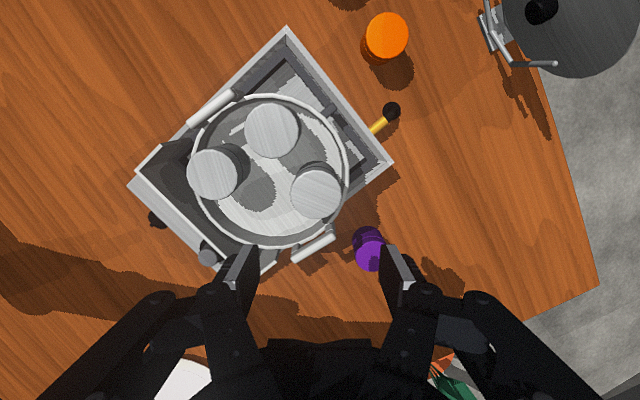

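Wrist view: tin tops at px (272,130), (212,174) and (315,194); orange decoy at (388,36) and purple at (370,248), both outside the stove. I grip the tin at (315,194).

>>> arm_command --plan "-0.0053 -0.0026 0.04 0;0 0 0.04 0;0 0 0.028 0;0 0 0.018 0;0 0 0 0;0 0 0 0"

```text
clock: 5.08
tcp_pos: [0.6242, -0.3333, 0.1537]
orientation: [2.716, 1.575, 0.002]
contact_force: [-0.5, -0.2, 0.0]
grip_width: 0.0641
gripper_force: 0.0
```

>>> arm_command --plan "0 0 0 0;0 0 0 0;0 0 0 0;0 0 0 0" --hand 1

```text
clock: 5.58
tcp_pos: [0.6234, -0.3334, 0.1523]
orientation: [-2.718, -1.575, -0.0]
contact_force: [0.9, 0.4, 0.5]
grip_width: 0.0003
gripper_force: 0.0
```

>>> arm_command --plan "0 0 -0.03 0;0 0 -0.06 0;0 0 -0.06 0;0 0 0 0;0 0 0 0"

```text
clock: 6.2
tcp_pos: [0.6232, -0.3331, 0.302]
orientation: [-2.718, -1.575, -0.0]
contact_force: [0.2, 0.1, -0.7]
grip_width: -0.0001
gripper_force: 0.0
```

```bash
python3 - <<'E'
from h import *
print(r.get_obs()['joints'].round(2))
go(.605,.328)
E
```

```text
[-0.07  0.57  0.77  1.4  -0.4   1.33  0.19]
p [ 0.6232 -0.3331  0.302 ] yawx 60.17 shift [ 5.645e-01 -3.446e-01  4.000e-04]
```

```bash
python3 - <<'E'
from h import *
im,d,c=grab('wrist'); P=pts(c,d)
clusters(P,.158,.17,(.45,.75),(-.45,-.1),200)
clusters(P,.05,.075,(.4,.8),(-.7,-.42),100)
im,d,c=grab('top'); P=pts(c,d);save(cv2.resize(im[120:280,330:490],(600,600),interpolation=cv2.INTER_CUBIC),'c2.png')
clusters(P,.158,.17,(.45,.75),(-.45,-.1),20)
E
```

```text
0.158 0.17 2086 px [277. 121.] z 0.1621 [ 618.5 -257.3] [50.9 50.2] 57.9
0.158 0.17 1869 px [222. 162.] z 0.1621 [ 546.3 -263.4] [50.9 50.3] 52.7
0.158 0.17 1783 px [317. 181.] z 0.1622 [ 622.8 -330.8] [50.3 50.3] 60.7
0.05 0.075 871 px [371. 243.] z 0.06 [ 633.1 -476.9] [50.2 51.1] 46.3
0.158 0.17 248 px [414. 184.] z 0.1626 [ 626.8 -330.4] [48.9 49.4] 42.7
0.158 0.17 255 px [388. 187.] z 0.1625 [ 621.4 -255.3] [49.7 50.7] 62.9
0.158 0.17 253 px [391. 212.] z 0.1626 [ 548.1 -262. ] [50.7 49.1] 44.8
```

View pics/c2.png

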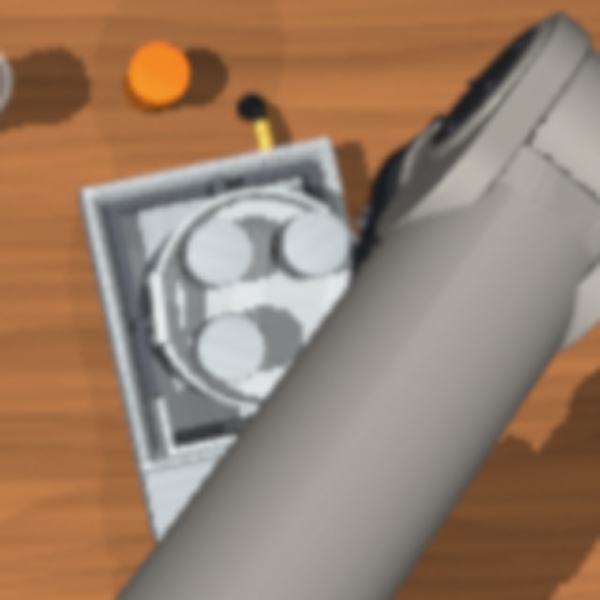

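```bash
python3 - <<'E'
from h import *
for k in range(1):
    im,d,c=grab('wrist'); p,M=pose(); P=(pts(c,d)-p)@M   # tool coords
    save(im,'w3.png')
    m=(d>0)&(np.abs(P[...,0])<.03)&(np.abs(P[...,1])<.06)&(P[...,2]<.05)&(P[...,2]>-.05)
    q=P[m]; print(len(q)); 
    for a in np.linspace(-.05,.05,11):
        s=q[np.abs(q[:,2]-a)<.005]
        if len(s): print(a.round(3),len(s),s[:,:2].min(0).round(4),s[:,:2].max(0).round(4))
    m=(d>0)&(d<.25); q=P[m]; print('maxz',np.sort(q[:,2])[-20:].round(4)[[0,-1]])
E
```

```text
1636
-0.05 216 [-0.0121 -0.0129] [0.0101 0.0135]
-0.04 614 [ 0.0043 -0.0131] [0.0101 0.0137]
-0.03 531 [ 0.0041 -0.013 ] [0.0099 0.0137]
-0.02 275 [ 0.0042 -0.0129] [0.0101 0.0135]
maxz [0.1357 0.1384]
```

View pics/w3.png

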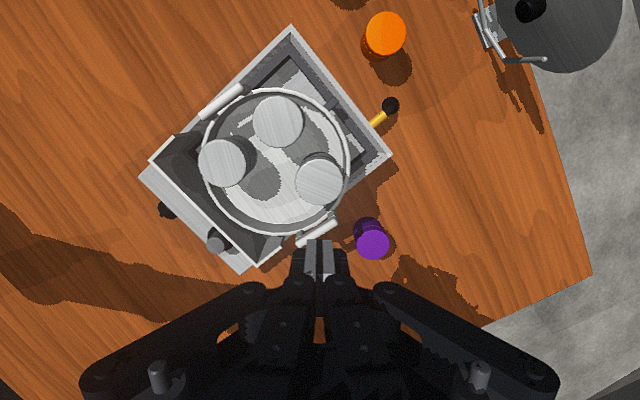

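The tips are about 16 mm behind the reported TCP, not 14 mm ahead: the picture shows the closed tips at (318,241). That explains the miss. The tins have not moved: (277,121), (222,162) and (317,181). I go 30 mm lower.

>>> arm_command --plan "0.002 -0.001 0 0;0 0 0 0;0 0 0.05 0;0 0 0.05 0;0 0 0.04 0;0 0 0.026 0;0 0 0.016 0;0 0 0 0;0 0 0 0" --hand -0.5

```text
clock: 7.48
tcp_pos: [0.6241, -0.3317, 0.1216]
orientation: [2.717, 1.574, 0.002]
contact_force: [-0.4, 0.1, 1.1]
grip_width: 0.0639
gripper_force: 0.0
```

>>> arm_command --plan "0 0 0 0;0 0 0 0;0 0 0 0;0 0 0 0" --hand 1

```text
clock: 7.98
tcp_pos: [0.6244, -0.3318, 0.1221]
orientation: [2.716, 1.574, 0.002]
contact_force: [0.1, 0.7, 6.4]
grip_width: 0.0507
gripper_force: 42.1
```

>>> arm_command --plan "0 0 -0.01 0;0 0 -0.03 0;0 0 -0.06 0;0 0 -0.05 0;0 0 -0.01 0;0 0 0 0"

```text
clock: 8.72
tcp_pos: [0.6235, -0.331, 0.2807]
orientation: [2.718, 1.575, 0.001]
contact_force: [1.2, -0.4, -2.2]
grip_width: 0.0509
gripper_force: 42.0
```

```bash
python3 - <<'E'
from h import *
print({k:np.round(v,3) for k,v in r.get_obs().items()})
im,d,c=grab('wrist'); p,M=pose(); Q=(pts(c,d)-p)@M
m=(d>0)&(np.abs(Q[...,0])<.04)&(np.abs(Q[...,1])<.06)&(Q[...,2]<.06)&(Q[...,2]>-.06)
for a in np.linspace(-.05,.05,21):
    s=Q[m&(np.abs(Q[...,2]-a)<.0025)]
    if len(s): print(a.round(3),len(s),s[:,:2].min(0).round(4),s[:,:2].max(0).round(4))
go(.605,.328)
save(im,'w4.png')
E
```

```text
{'clock': np.float64(8.725), 'joints': array([-0.078,  0.581,  0.767,  1.435, -0.408,  1.289,  0.2  ]), 'qvel': array([ 0.001,  0.029, -0.021,  0.038, -0.004, -0.008,  0.003]), 'tau': array([ 1.3200e-01, -5.9997e+01,  1.3902e+01, -2.9455e+01,  5.6000e-02,
        9.0000e-02, -2.9000e-02]), 'tcp_pos': array([ 0.623, -0.331,  0.281]), 'orientation': array([2.718e+00, 1.575e+00, 1.000e-03]), 'contact_force': array([ 1.19 , -0.351, -2.193]), 'moment': array([ 0.013, -0.022, -0.   ]), 'gripper_force': np.float64(42.015), 'grip_width': np.float64(0.051)}
-0.05 452 [-0.0134 -0.0382] [0.0099 0.0401]
-0.045 953 [-0.0227 -0.0382] [0.0231 0.04  ]
-0.04 8324 [-0.0256 -0.0385] [0.0259 0.0401]
-0.035 659 [-0.013  -0.0381] [0.0257 0.04  ]
-0.03 555 [ 0.0039 -0.0381] [0.0259 0.0401]
-0.025 432 [ 0.0043 -0.0368] [0.0255 0.039 ]
-0.02 174 [ 0.0054 -0.0307] [0.0254 0.0325]
-0.015 225 [ 0.0096 -0.0219] [0.025  0.0217]
-0.01 213 [ 0.0068 -0.0217] [0.025  0.0248]
-0.005 192 [ 0.0081 -0.0219] [0.0247 0.0241]
0.0 176 [ 0.0096 -0.0219] [0.0249 0.023 ]
0.005 171 [ 0.0075 -0.0219] [0.025  0.0244]
0.01 149 [ 0.009  -0.0217] [0.0249 0.0237]
0.015 112 [ 0.0074 -0.0219] [0.0247 0.0244]
p [ 0.6231 -0.3304  0.2792] yawx 60.18 shift [ 0.5623 -0.3431  0.0008]
```

View pics/w4.png

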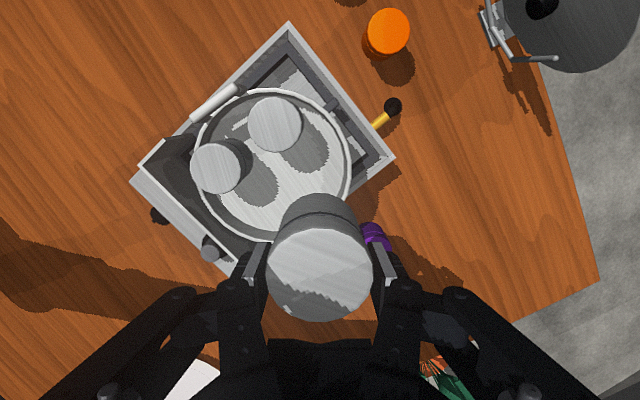

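The tin at (320,275) is held upright. On to the tray.

>>> arm_command --plan "0.0468 -0.0286 0 0;0.0468 -0.0286 0 0;0.0468 -0.0286 0 0;0.0468 -0.0286 0 0;0.0468 -0.0286 0 0;0.0468 -0.0286 0 0;0.0468 -0.0286 0 0;0.0468 -0.0286 0 0;0.0468 -0.0286 0 0;0.0468 -0.0286 0 0;0.0468 -0.0286 0 0;0.0468 -0.0286 0 0;0 0 0 0;0 0 0 0"

```text
clock: 10.52
tcp_pos: [0.6043, 0.3261, 0.2783]
orientation: [2.717, 1.574, -0.006]
contact_force: [0.2, -1.1, -1.0]
grip_width: 0.0508
gripper_force: 42.2
```

```bash
python3 - <<'E'
from h import *
im,d,c=grab('wrist'); P=pts(c,d)
clusters(P,.0,.012,(.40,.75),(.1,.42),1500)
clusters(P,.012,.03,(.40,.75),(.1,.42),100)
im,d,c=grab('top')
P=pts(c,d); clusters(P,.012,.03,(.40,.75),(.1,.42),30)
print(r.get_obs()['joints'].round(2)); go(.605,.328,.026)
E
```

```text
0.0 0.012 1769 px [357.  90.] z 0.0007 [691.3 372.1] [ 95.7 116.7] 90.0
0.0 0.012 13249 px [319. 178.] z 0.0053 [571.7 276.3] [202.  231.3] 83.4
0.0 0.012 2731 px [228. 177.] z 0.0007 [505.7 334.6] [211.3 170.6] 0.0
0.012 0.03 3027 px [326. 180.] z 0.016 [572.3 277.4] [210.8 280. ] 83.4
0.012 0.03 633 px [210. 209.] z 0.0166 [577.4 291.7] [182.8 283. ] 82.7
0.012 0.03 117 px [247. 223.] z 0.0161 [539.  178.5] [ 36.7 195.9] 73.1
[-1.05  0.53  0.72  1.48 -0.36  1.26 -0.82]
p [0.6052 0.3246 0.2795] yawx 60.02 shift [ 0.0033 -0.0018  0.2535]
```

>>> arm_command --plan "0 0 0.06 0;0 0 0.06 0;0 0 0.06 0;0 0 0.04 0;0 0 0.02 0;0 0 0.01 0;0 0 0.003 0;0 0 0 0;0 0 0 0"

```text
clock: 11.75
tcp_pos: [0.6058, 0.3273, 0.0286]
orientation: [-2.718, -1.575, -0.003]
contact_force: [-0.0, 0.4, -0.9]
grip_width: 0.0506
gripper_force: 42.2
```

>>> arm_command --plan "0 0 0 0;0 0 0 0;0 0 0 0;0 0 0 0" --hand -0.5

```text
clock: 12.25
tcp_pos: [0.6051, 0.3268, 0.0273]
orientation: [-2.718, -1.575, -0.0]
contact_force: [1.0, -0.3, -0.5]
grip_width: 0.064
gripper_force: 0.0
```

>>> arm_command --plan "0 0 -0.02 0;0 0 -0.05 0;0 0 -0.06 0;0 0 -0.06 0;0 0 -0.06 0;0 0 0 0;0 0 0 0"

```text
clock: 13.12
tcp_pos: [0.6049, 0.3266, 0.2779]
orientation: [-2.718, -1.574, -0.001]
contact_force: [0.1, 1.0, -1.0]
grip_width: 0.0641
gripper_force: 0.0
```

```bash
python3 - <<'E'
from h import *
im,d,c=grab('wrist'); P=pts(c,d)
clusters(P,.055,.075,(.40,.75),(.1,.42),300)
im,d,c=grab('top'); P=pts(c,d)
clusters(P,.055,.075,(.40,.75),(.1,.42),20)
clusters(P,.158,.17,(.45,.75),(-.45,-.1),20)
go(.6187,-.2572)
E
```

```text
0.055 0.075 1216 px [319. 168.] z 0.0652 [605.2 328.1] [50.2 50.9] 58.5
0.055 0.075 210 px [197. 198.] z 0.0655 [610.1 326.4] [45.8 50.6] 89.7
0.158 0.17 250 px [388. 187.] z 0.1626 [ 621.3 -255. ] [50.  50.2] 57.8
0.158 0.17 254 px [391. 212.] z 0.1626 [ 548.8 -262.7] [49.  51.4] 87.9
p [0.6041 0.3266 0.276 ] yawx 60.18 shift [-0.4993  0.303   0.0006]
```

>>> arm_command --plan "-0.05 0.0303 0 0;-0.05 0.0303 0 0;-0.05 0.0303 0 0;-0.05 0.0303 0 0;-0.05 0.0303 0 0;-0.05 0.0303 0 0;-0.05 0.0303 0 0;-0.05 0.0303 0 0;-0.05 0.0303 0 0;-0.05 0.0303 0 0;0 0 0 0;0 0 0 0;0 0 0 0"

```text
clock: 14.85
tcp_pos: [0.6198, -0.2553, 0.2765]
orientation: [-2.715, -1.578, 0.0]
contact_force: [-0.0, 0.6, -0.1]
grip_width: 0.0641
gripper_force: 0.0
```

```bash
python3 - <<'E'
from h import *
im,d,c=grab('wrist'); P=pts(c,d)
clusters(P,.150,.17,(.45,.75),(-.45,-.1),300)
go(.6187,-.2572,.121)
E
```

```text
0.15 0.17 570 px [261. 169.] z 0.1559 [ 578.7 -210.7] [55.1 10.1] 3.9
0.15 0.17 2133 px [318. 190.] z 0.1622 [ 617.8 -256.2] [51.  50.2] 18.1
0.15 0.17 1870 px [261. 228.] z 0.1622 [ 547.1 -262.8] [49.1 51.1] 34.0
0.15 0.17 445 px [351. 294.] z 0.1554 [ 589.9 -382. ] [55.6 10.6] 3.8
p [ 0.6198 -0.2554  0.2767] yawx 60.34 shift [-2.200e-03  1.000e-04  1.557e-01]
```

>>> arm_command --plan "-0.002 -0.001 0.05 0;0 0 0.05 0;0 0 0.03 0;0 0 0.018 0;0 0 0.008 0;0 0 0 0;0 0 0 0"

```text
clock: 15.78
tcp_pos: [0.6182, -0.2593, 0.1226]
orientation: [2.717, 1.574, 0.002]
contact_force: [0.4, 0.4, 0.1]
grip_width: 0.0641
gripper_force: 0.0
```

>>> arm_command --plan "0 0 0 0;0 0 0 0;0 0 0 0;0 0 0 0" --hand 1

```text
clock: 16.27
tcp_pos: [0.6181, -0.2593, 0.1227]
orientation: [2.717, 1.574, 0.003]
contact_force: [-1.1, 0.0, 7.2]
grip_width: 0.0509
gripper_force: 41.9
```

>>> arm_command --plan "0 0 -0.01 0;0 0 -0.03 0;0 0 -0.06 0;0 0 -0.05 0;0 0 -0.01 0;0 0 0 0;0 0 0 0"

```text
clock: 17.15
tcp_pos: [0.6166, -0.2581, 0.2793]
orientation: [-2.716, -1.574, 0.003]
contact_force: [0.5, -0.1, -1.0]
grip_width: 0.0505
gripper_force: 42.0
```

```bash
cat >> h.py <<'E'
def held():
    im,d,c=grab('wrist'); p,M=pose(); Q=(pts(c,d)-p)@M
    q=Q[(d>0)&(np.abs(Q[...,0])<.015)&(np.abs(Q[...,1])<.015)&(Q[...,2]<.02)&(Q[...,2]>-.06)]
    print('tin top in tool',len(q),np.median(q,0).round(4))
    return im
E
python3 - <<'E'
from h import *
held(); go(.575,.275)
E
```

```text
tin top in tool 3615 [ 0.0009 -0.0002 -0.0396]
p [ 0.6166 -0.2581  0.2792] yawx 60.18 shift [ 0.4419 -0.3012  0.0008]
```

>>> arm_command --plan "0.0491 -0.0335 0 0;0.0491 -0.0335 0 0;0.0491 -0.0335 0 0;0.0491 -0.0335 0 0;0.0491 -0.0335 0 0;0.0491 -0.0335 0 0;0.0491 -0.0335 0 0;0.0491 -0.0335 0 0;0.0491 -0.0335 0 0;0 0 0 0;0 0 0 0;0 0 0 0"

```text
clock: 18.7
tcp_pos: [0.576, 0.2722, 0.281]
orientation: [2.72, 1.57, -0.001]
contact_force: [-0.7, -0.3, -1.9]
grip_width: 0.051
gripper_force: 42.2
```

```bash
python3 - <<'E'
from h import *
im=held(); im,d,c=grab('wrist'); P=pts(c,d)
clusters(P,.055,.075,(.40,.75),(.1,.42),100)
go(.575,.275,.026)
E
```

```text
tin top in tool 3611 [ 0.0008 -0.0001 -0.0393]
0.055 0.075 1294 px [317. 120.] z 0.0651 [605.5 326.9] [48.8 49.4] 60.1
p [0.576  0.2726 0.2813] yawx 60.01 shift [ 0.0016 -0.0021  0.2553]
```

>>> arm_command --plan "0 0 0.06 0;0 0 0.06 0;0 0 0.06 0;0 0 0.04 0;0 0 0.02 0;0 0 0.01 0;0 0 0.004 0;0 0 0 0;0 0 0 0"

```text
clock: 19.92
tcp_pos: [0.5763, 0.2748, 0.0284]
orientation: [-2.718, -1.575, -0.003]
contact_force: [-0.2, -0.3, 0.2]
grip_width: 0.051
gripper_force: 42.2
```

>>> arm_command --plan "0 0 0 0;0 0 0 0;0 0 0 0;0 0 0 0" --hand -0.5

```text
clock: 20.42
tcp_pos: [0.5757, 0.2745, 0.0274]
orientation: [-2.718, -1.575, -0.0]
contact_force: [0.3, 0.5, 0.7]
grip_width: 0.0643
gripper_force: 0.0
```

>>> arm_command --plan "0 0 -0.02 0;0 0 -0.05 0;0 0 -0.06 0;0 0 -0.06 0;0 0 -0.06 0;0 0 0 0;0 0 0 0"

```text
clock: 21.3
tcp_pos: [0.5754, 0.2743, 0.2779]
orientation: [-2.718, -1.574, -0.001]
contact_force: [-0.5, 0.0, 0.0]
grip_width: 0.0639
gripper_force: 0.0
```

```bash
python3 - <<'E'
from h import *
im,d,c=grab('wrist'); P=pts(c,d)
clusters(P,.055,.075,(.40,.75),(.1,.42),100)
im,d,c=grab('top'); P=pts(c,d)
clusters(P,.158,.17,(.45,.75),(-.45,-.1),20)
go(.547,-.263)
E
```

```text
0.055 0.075 1323 px [319. 121.] z 0.0651 [605.9 327.1] [49.6 50.3] 79.7
0.055 0.075 1220 px [319. 167.] z 0.0652 [577.1 277.1] [50.5 49.8] 61.0
0.158 0.17 255 px [391. 212.] z 0.1625 [ 549.3 -262.1] [51.3 49.2] 67.4
p [0.5747 0.2742 0.2762] yawx 60.17 shift [-0.4798  0.2432  0.0006]
```

>>> arm_command --plan "-0.048 0.0243 0 0;-0.048 0.0243 0 0;-0.048 0.0243 0 0;-0.048 0.0243 0 0;-0.048 0.0243 0 0;-0.048 0.0243 0 0;-0.048 0.0243 0 0;-0.048 0.0243 0 0;-0.048 0.0243 0 0;-0.048 0.0243 0 0;0 0 0 0;0 0 0 0;0 0 0 0"

```text
clock: 23.02
tcp_pos: [0.5481, -0.2609, 0.2766]
orientation: [-2.715, -1.578, 0.001]
contact_force: [0.3, 0.3, -1.4]
grip_width: 0.0638
gripper_force: 0.0
```

```bash
python3 - <<'E'
from h import *
im,d,c=grab('wrist'); P=pts(c,d)
clusters(P,.150,.17,(.45,.75),(-.45,-.1),300)
go(.547,-.263,.121)
E
```

```text
0.15 0.17 620 px [320. 127.] z 0.1557 [ 577.9 -210.3] [55.  10.2] 4.8
0.15 0.17 2130 px [317. 191.] z 0.1621 [ 545.2 -262.9] [51.  50.6] 89.9
p [ 0.5482 -0.261   0.2768] yawx 60.33 shift [-2.400e-03  1.000e-04  1.558e-01]
```

>>> arm_command --plan "-0.002 -0.001 0.05 0;0 0 0.05 0;0 0 0.03 0;0 0 0.018 0;0 0 0.008 0;0 0 0 0;0 0 0 0"

```text
clock: 23.95
tcp_pos: [0.5466, -0.2645, 0.1225]
orientation: [2.717, 1.574, 0.002]
contact_force: [0.5, 0.2, 0.8]
grip_width: 0.064
gripper_force: 0.0
```

>>> arm_command --plan "0 0 0 0;0 0 0 0;0 0 0 0;0 0 0 0" --hand 1

```text
clock: 24.45
tcp_pos: [0.5465, -0.2644, 0.1226]
orientation: [2.718, 1.574, 0.002]
contact_force: [-0.9, 0.2, 6.1]
grip_width: 0.051
gripper_force: 41.4
```

>>> arm_command --plan "0 0 -0.01 0;0 0 -0.03 0;0 0 -0.06 0;0 0 -0.05 0;0 0 -0.01 0;0 0 0 0;0 0 0 0"

```text
clock: 25.32
tcp_pos: [0.545, -0.2633, 0.2796]
orientation: [-2.716, -1.574, 0.003]
contact_force: [0.3, 1.1, -1.9]
grip_width: 0.0508
gripper_force: 42.1
```

```bash
python3 - <<'E'
from h import *
held(); go(.545,.223)
E
```

```text
tin top in tool 3614 [ 0.0009  0.0003 -0.0397]
p [ 0.545  -0.2634  0.2795] yawx 60.18 shift [ 0.422  -0.2419  0.0005]
```

>>> arm_command --plan "0.0528 -0.0302 0 0;0.0528 -0.0302 0 0;0.0528 -0.0302 0 0;0.0528 -0.0302 0 0;0.0528 -0.0302 0 0;0.0528 -0.0302 0 0;0.0528 -0.0302 0 0;0.0528 -0.0302 0 0;0 0 0 0;0 0 0 0;0 0 0 0"

```text
clock: 26.75
tcp_pos: [0.5465, 0.2204, 0.281]
orientation: [2.72, 1.57, -0.001]
contact_force: [-0.4, -0.5, -1.0]
grip_width: 0.0511
gripper_force: 42.2
```

```bash
python3 - <<'E'
from h import *
held(); im,d,c=grab('wrist'); P=pts(c,d)
clusters(P,.055,.075,(.40,.75),(.1,.42),100)
go(.545,.223,.026)
E
```

```text
tin top in tool 3625 [ 0.0009 -0.0001 -0.0395]
0.055 0.075 1508 px [317.  69.] z 0.0651 [605.5 326.7] [49.4 50.3] 14.7
0.055 0.075 1299 px [318. 119.] z 0.065 [577.3 276.8] [49.9 49. ] 15.4
p [0.5466 0.2208 0.2813] yawx 60.02 shift [ 0.0011 -0.0024  0.2553]
```

>>> arm_command --plan "0 0 0.06 0;0 0 0.06 0;0 0 0.06 0;0 0 0.04 0;0 0 0.02 0;0 0 0.01 0;0 0 0.004 0;0 0 0 0;0 0 0 0"

```text
clock: 27.98
tcp_pos: [0.547, 0.2229, 0.0283]
orientation: [-2.718, -1.575, -0.003]
contact_force: [1.0, -0.4, -1.0]
grip_width: 0.0508
gripper_force: 42.2
```

>>> arm_command --plan "0 0 0 0;0 0 0 0;0 0 0 0;0 0 0 0" --hand -0.5

```text
clock: 28.48
tcp_pos: [0.5464, 0.2226, 0.0273]
orientation: [-2.718, -1.575, -0.0]
contact_force: [-0.1, 0.1, 0.0]
grip_width: 0.0639
gripper_force: 0.0
```

>>> arm_command --plan "0 0 -0.02 0;0 0 -0.05 0;0 0 -0.06 0;0 0 -0.06 0;0 0 -0.06 0;0 0 0 10;0 0 0 10;0 0 0 10;0 0 0 10;0 0 0 10;0 0 0 6.5;0 0 0 0"

```text
clock: 29.98
tcp_pos: [0.5463, 0.2223, 0.2782]
orientation: [-3.14, -0.102, -0.001]
contact_force: [0.6, -0.0, -0.2]
grip_width: 0.0641
gripper_force: 0.0
```

```bash
python3 - <<'E'
from h import *
im,d,c=grab('wrist'); P=pts(c,d)
clusters(P,.055,.075,(.40,.75),(.1,.42),100)
im,d,c=grab('top'); P=pts(c,d)
clusters(P,.055,.075,(.40,.75),(.1,.42),20)
clusters(P,.15,.17,(.45,.75),(-.45,-.1),20)
go(.5785,-.2105)
E
```

```text
0.055 0.075 1379 px [238. 118.] z 0.0652 [605.3 326.7] [50.1 50.5] 43.5
0.055 0.075 1307 px [278. 143.] z 0.0652 [577.7 275.4] [50.6 51.1] 4.1
0.055 0.075 1212 px [317. 169.] z 0.0652 [547.4 223.5] [50.6 50. ] 2.1
0.055 0.075 145 px [198. 196.] z 0.0653 [617.3 324.2] [49. 34.] 68.4
0.055 0.075 133 px [213. 204.] z 0.0658 [590.5 275.4] [52.1 31. ] 81.5
0.055 0.075 167 px [232. 217.] z 0.0649 [548.7 217. ] [38.6 50.6] 69.8
0.15 0.17 75 px [431. 195.] z 0.1566 [ 593.  -380.2] [55.5 10.2] 1.4
0.15 0.17 70 px [372. 201.] z 0.1559 [ 581.9 -208.8] [52.4 10.4] 3.3
p [0.5463 0.2224 0.2779] yawx 3.79 shift [ 3.500e-03  4.341e-01 -2.000e-04]
```

>>> arm_command --plan "0.0004 0.0543 0 0;0.0004 0.0543 0 0;0.0004 0.0543 0 0;0.0004 0.0543 0 0;0.0004 0.0543 0 0;0.0004 0.0543 0 0;0.0004 0.0543 0 0;0.0004 0.0543 0 0;0 0 0 0;0 0 0 0;0 0 0 0" --hand 0

```text
clock: 31.45
tcp_pos: [0.5778, -0.2089, 0.2772]
orientation: [-3.139, -0.106, 0.0]
contact_force: [0.7, -0.4, 0.6]
grip_width: 0.0425
gripper_force: 0.0
```

```bash
python3 - <<'E'
from h import *
im,d,c=grab('wrist'); P=pts(c,d); save(im,'w5.png')
clusters(P,.150,.17,(.45,.75),(-.45,-.1),100)
print(r.get_obs()['joints'].round(2),r.get_obs()['grip_width'])
go(.5785,-.2105,.124)
E
```

```text
0.15 0.17 530 px [319. 187.] z 0.1559 [ 578.2 -209.6] [54.5  9.3] 4.1
0.15 0.17 599 px [488. 187.] z 0.1555 [ 589.8 -382.5] [55.2 10.5] 4.4
[-0.46  0.48  1.    1.68 -0.43  1.22 -0.86] 0.042857713166363956
p [ 0.5779 -0.2089  0.2772] yawx 3.86 shift [0.0005 0.0018 0.1532]
```

>>> arm_command --plan "0.0005 0.001 0.05 0;0 0 0.05 0;0 0 0.03 0;0 0 0.016 0;0 0 0.007 0;0 0 0 0;0 0 0 0"

```text
clock: 32.38
tcp_pos: [0.5786, -0.2121, 0.1255]
orientation: [3.14, 0.101, 0.003]
contact_force: [0.2, 0.4, -0.1]
grip_width: 0.0431
gripper_force: 0.0
```

>>> arm_command --plan "0 0 0 0;0 0 0 0;0 0 0 0;0 0 0 0;0 0 0 0" --hand 1 --grip_force 100

```text
clock: 33.0
tcp_pos: [0.5783, -0.2113, 0.1251]
orientation: [-3.139, -0.101, -0.001]
contact_force: [-1.1, 2.3, 5.5]
grip_width: 0.0073
gripper_force: 98.7
```

>>> arm_command --plan "0 0 -0.005 0;0 0 -0.01 0;0 0 -0.02 0;0 0 -0.03 0;0 0 -0.03 0;0 0 -0.02 0;0 0 0 0;0 0 0 0"

```text
clock: 34.0
tcp_pos: [0.5774, -0.2112, 0.2383]
orientation: [-3.139, -0.101, 0.002]
contact_force: [0.2, 1.8, -4.8]
grip_width: 0.0075
gripper_force: 97.8
```

```bash
python3 - <<'E'
from h import *
im,d,c=grab('wrist'); P=pts(c,d); save(im,'w6.png')
clusters(P,.19,.28,(.45,.75),(-.45,-.1),100)
print(r.get_obs()['moment'])
go(.53,.08)
E
```

```text
0.19 0.28 55902 px [470. 210.] z 0.2146 [ 595.  -301.7] [188.9 150.2] 68.4
0.19 0.28 144 px [419. 332.] z 0.223 [ 501.6 -291.4] [11.3  2.4] 85.4
[ 0.33382949  0.032261   -0.02053682]
p [ 0.5772 -0.2111  0.2381] yawx 3.68 shift [-0.0285 -0.2936  0.0003]
```

View pics/w6.png

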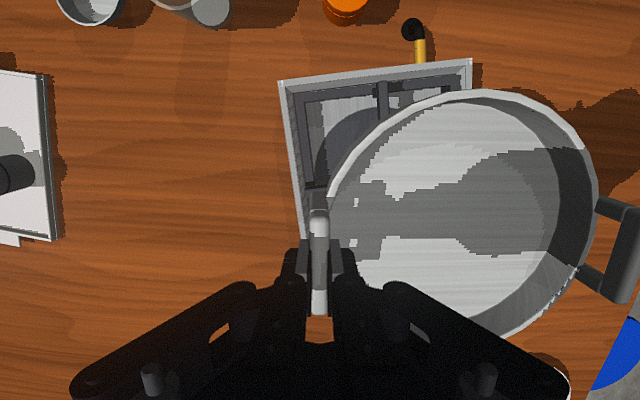

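The pan hangs from its handle at (319,260), and the support frame shows beneath at (385,130). Carrying it to the free board between stove and tray.

>>> arm_command --plan "-0.004 -0.0367 0 0;-0.004 -0.0367 0 0;-0.004 -0.0367 0 0;-0.004 -0.0367 0 0;-0.004 -0.0367 0 0;-0.004 -0.0367 0 0;-0.004 -0.0367 0 0;-0.004 -0.0367 0 0;0 0 0 0;0 0 0 0"

```text
clock: 35.3
tcp_pos: [0.5268, 0.0786, 0.2388]
orientation: [3.139, 0.1, -0.001]
contact_force: [-0.0, -0.5, -3.7]
grip_width: 0.0075
gripper_force: 98.3
```

```bash
python3 - <<'E'
from h import *
im,d,c=grab('wrist'); p,M=pose(); Q=(pts(c,d)-p)@M
m=(d>0)&(np.abs(Q[...,0])<.05)&(Q[...,1]>.03)&(Q[...,1]<.14)&(Q[...,2]<.06)&(Q[...,2]>-.04)
q=Q[m]; A=np.c_[q[:,:2],np.ones(len(q))]
for _ in range(5):
    s=np.linalg.lstsq(A,q[:,2],rcond=None)[0]; k=abs(A@s-q[:,2])<.004; A=A[k];q=q[k]
print('floor tilt x,y, z at handle',s.round(4),len(q)); go(.53,.08,.026)
E
```

```text
floor tilt x,y, z at handle [0.0019 0.0165 0.023 ] 21005
p [0.527 0.078 0.239] yawx 3.59 shift [ 0.0032 -0.0019  0.2129]
```

>>> arm_command --plan "0 0 0.05 0;0 0 0.06 0;0 0 0.05 0;0 0 0.03 0;0 0 0.012 0;0 0 0.006 0;0 0 0.002 0;0 0 0 0;0 0 0 0"

```text
clock: 36.48
tcp_pos: [0.5277, 0.0795, 0.03]
orientation: [-3.139, -0.101, -0.002]
contact_force: [0.1, 0.0, -4.3]
grip_width: 0.0076
gripper_force: 98.3
```

>>> arm_command --plan "0 0 0 0;0 0 0 0;0 0 0 0;0 0 0 0" --hand 0

```text
clock: 36.98
tcp_pos: [0.5273, 0.0792, 0.0294]
orientation: [3.14, 0.101, 0.0]
contact_force: [0.0, 0.4, 0.0]
grip_width: 0.0425
gripper_force: 0.0
```

>>> arm_command --plan "0 0 -0.02 0;0 0 -0.05 0;0 0 -0.06 0;0 0 -0.06 0;0 0 -0.06 0;0 0 -0.03 0;0 0 0 0;0 0 0 0"

```text
clock: 37.98
tcp_pos: [0.5265, 0.0791, 0.3089]
orientation: [-3.14, -0.1, 0.002]
contact_force: [-0.2, 0.6, -0.0]
grip_width: 0.0429
gripper_force: 0.0
```

```bash
python3 - <<'E'
from h import *
im,d,c=grab('wrist'); P=pts(c,d)
clusters(P,.05,.07,(.40,.75),(-.15,.15),100)
print(r.get_obs()['joints'].round(2))
im,d,c=grab('top'); P=pts(c,d)
clusters(P,.085,.11,(.45,.75),(-.45,-.1),40)
clusters(P,.13,.145,(.45,.75),(-.45,-.1),20)
clusters(P,.05,.066,(.4,.8),(-.43,-.13),300)
go(.565,-.295)
E
```

```text
0.05 0.07 132 px [441.   5.] z 0.0595 [739.3 -64.3] [36.6  7.9] 78.2
0.05 0.07 271 px [318. 163.] z 0.0577 [527.2  79.2] [56.   8.8] 3.4
0.05 0.07 294 px [437. 163.] z 0.0575 [538.6 -92.4] [54.4 10.2] 2.9
[-1.2   0.29  1.17  1.83 -0.28  1.21 -1.46]
0.085 0.11 447 px [395. 200.] z 0.0983 [ 586.2 -281.2] [155.6 142.1] 51.0
0.13 0.145 47 px [430. 223.] z 0.136 [ 513.1 -381.8] [26.4 53.7] 63.0
0.13 0.145 100 px [392. 234.] z 0.1367 [ 482.1 -279.7] [147.3  39.7] 83.7
0.05 0.066 2649 px [395. 218.] z 0.0604 [ 556.1 -290.9] [301.8 214.6] 10.4
p [0.5263 0.079  0.3082] yawx 3.66 shift [1.480e-02 3.758e-01 2.000e-04]
```

>>> arm_command --plan "0.0021 0.0537 0 0;0.0021 0.0537 0 0;0.0021 0.0537 0 0;0.0021 0.0537 0 0;0.0021 0.0537 0 0;0.0021 0.0537 0 0;0.0021 0.0537 0 0;0 0 0 -6.7;0 0 0 0;0 0 0 0"

```text
clock: 39.33
tcp_pos: [0.566, -0.294, 0.3085]
orientation: [-3.128, -0.282, 0.002]
contact_force: [0.3, 0.1, -0.4]
grip_width: 0.0427
gripper_force: 0.0
```

```bash
python3 - <<'E'
from h import *
im,d,c=grab('wrist'); P=pts(c,d); save(im,'w7.png'); np.savez('w7.npz',im=im,d=d,**c)
print(r.get_obs()['joints'].round(2))
clusters(P,.09,.105,(.45,.75),(-.45,-.1),100)
clusters(P,.13,.145,(.4,.75),(-.45,-.1),100)
clusters(P,.055,.065,(.4,.8),(-.43,-.13),300)
clusters(P,.085,.095,(.4,.5),(-.43,-.13),100)
go(.565,-.295)
E
```

```text
[-0.29  0.5   0.99  1.58 -0.43  1.3  -0.63]
0.09 0.105 2208 px [314. 151.] z 0.0981 [ 585.4 -284.7] [151.4 139.8] 52.7
0.09 0.105 670 px [314. 226.] z 0.0978 [ 503.  -300.7] [ 41.3 178.4] 10.4
0.13 0.145 603 px [341. 238.] z 0.1358 [ 505.4 -321.6] [ 44.3 137.4] 10.5
0.13 0.145 253 px [249. 233.] z 0.136 [ 488.6 -231.4] [43.6 38.7] 9.9
0.055 0.065 346 px [297.   5.] z 0.0599 [ 758.8 -232.3] [14.1 44.7] 10.5
0.055 0.065 5417 px [300. 116.] z 0.0602 [ 590.9 -283.9] [221.3 213.3] 10.2
0.055 0.065 1036 px [364.  97.] z 0.0639 [ 643.3 -324.5] [104.2  85.2] 12.4
0.055 0.065 607 px [359. 200.] z 0.0638 [ 522.3 -364.2] [ 63.3 122.3] 58.1
0.055 0.065 1028 px [305. 255.] z 0.0604 [ 422.9 -303. ] [37.9 85.5] 11.8
0.085 0.095 362 px [311. 226.] z 0.0895 [ 483.6 -301.2] [174.3  31.5] 90.0
0.085 0.095 282 px [342. 258.] z 0.0921 [ 442.3 -351.7] [26.8 26.5] 12.7
p [ 0.5662 -0.2938  0.3087] yawx 10.36 shift [-0.0014  0.001   0.    ]
```

View pics/w7.png

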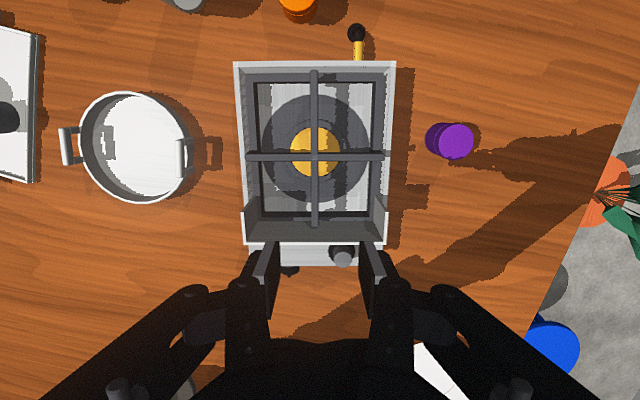

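Wrist view: support crossing at (315,156), brass burner behind it at (316,152), wind wall at the near (igniter) end (315,235), igniter plunger at (342,257) and pan on the board at (135,145).

```bash
cat >> h.py <<'E'
def stove(c,im,d,yaw=10.4,g=(.588,-.289)):
    P=pts(c,d); a=np.radians(yaw); Rm=np.array([[np.cos(a),np.sin(a)],[-np.sin(a),np.cos(a)]])
    S=(P[...,:2]-g)@Rm.T; z=P[...,2]; back=lambda s: (np.array(g)+Rm.T@s).round(4)
    bar=(z>.09)&(z<.105)
    xb=S[bar&(abs(S[...,1])<.012)&(abs(S[...,0])>.02)&(abs(S[...,0])<.085)]; yb=S[bar&(abs(S[...,0])<.012)&(abs(S[...,1])>.02)&(abs(S[...,1])<.075)]
    if len(xb)>20 and len(yb)>20:
        s=np.array([yb[:,0].mean(),xb[:,1].mean()]); k=np.polyfit(xb[:,0],xb[:,1],1)[0]
        print('crossing',s.round(4),back(s),'bar yaw',(yaw+np.degrees(k)).round(2), 'ends',xb.min(0).round(4),yb.max(0).round(4))
    hsv=cv2.cvtColor(im,cv2.COLOR_RGB2HSV)
    m=((hsv[...,0]>18)&(hsv[...,0]<32)&(hsv[...,1]>130)&(abs(S)<.05).all(-1)&(z<.07)&(z>.05))
    q=S[m]; 
    if len(q)>20:
        h=cv2.minEnclosingCircle((q*1000).astype(np.float32)); print('burner',h,back(np.array(h[0])/1000),len(q))
    rim=(abs(z-.060)<.003)&(abs(S[...,0])<.118)&(abs(S[...,1])<.115)&((abs(S[...,0])>.095)|(abs(S[...,1])>.085))
    q=S[rim]; L=q[(q[:,1]>.08)&(abs(q[:,0])<.08),1];Rr=q[(q[:,1]<-.08)&(abs(q[:,0])<.08),1]; F=q[(q[:,0]>.095)&(abs(q[:,1])<.07),0]
    pc=lambda v:np.percentile(v,[2,98]).round(4) if len(v) else None
    print('rim L,R,far',pc(L),pc(Rr),pc(F)); return P,S,back
E
python3 - <<'E'
from h import *
z=np.load('w7.npz'); c={k:z[k] for k in ['o','A','f','cx','cy','k']}
stove(c,z['im'],z['d'])
im,d,c=grab('top'); stove(c,im,d)
E
```

```text
crossing [-0.0044  0.0044] [ 0.5829 -0.2855] bar yaw 10.12 ends [-0.0849  0.0002] [0.0001 0.0749]
burner ((-5.311474323272705, 4.047126770019531), 35.895503997802734) [ 0.582 -0.286] 962
rim L,R,far [0.0898 0.1099] [-0.1016 -0.0917] [0.0977 0.1139]
crossing [-0.001   0.0054] [ 0.586  -0.2839] bar yaw 10.12 ends [-0.0845 -0.0011] [0.0035 0.0739]
burner ((-2.1941444873809814, 5.1435370445251465), 34.93523025512695) [ 0.5849 -0.2843] 185
rim L,R,far [0.087  0.1107] [-0.1028 -0.0893] [0.0982 0.1178]
```

>>> arm_command --plan "-0.0041 -0.005 0 0;0 0 0.05 0;0 0 0.06 0;0 0 0.05 0;0 0 0.02 0;0 0 0 0;0 0 0 0"

```text
clock: 40.3
tcp_pos: [0.5622, -0.2917, 0.1315]
orientation: [3.127, 0.284, 0.005]
contact_force: [0.2, -0.2, 0.9]
grip_width: 0.0428
gripper_force: 0.0
```

```bash
python3 - <<'E'
from h import *
im,d,c=grab('wrist'); stove(c,im,d)
go(.5612,-.2894,.063)
E
```

```text
crossing [-0.004   0.0042] [ 0.5833 -0.2856] bar yaw 10.42 ends [-0.0849 -0.0002] [0.0004 0.0749]
burner ((-5.189714431762695, 4.365845203399658), 35.72171401977539) [ 0.5821 -0.2856] 2790
rim L,R,far [0.0986 0.1099] [-0.1016 -0.0921] [0.1047 0.1147]
p [ 0.5622 -0.2917  0.1316] yawx 10.37 shift [-0.0008 -0.0026  0.0685]
```

>>> arm_command --plan "-0.001 -0.001 0.03 0;0 0 0.02 0;0 0 0.012 0;0 0 0.006 0;0 0 0 0;0 0 0 0"

```text
clock: 41.1
tcp_pos: [0.5602, -0.2903, 0.0619]
orientation: [3.128, 0.284, 0.001]
contact_force: [-0.3, 0.4, 0.9]
grip_width: 0.0429
gripper_force: 0.0
```

>>> arm_command --plan "0 0 0 0;0 0 0 0;0 0 0 0;0 0 0 0;0 0 0 0" --hand 1 --grip_force 110

```text
clock: 41.72
tcp_pos: [0.56, -0.2898, 0.0619]
orientation: [-3.128, -0.284, -0.001]
contact_force: [-1.8, 1.9, 4.9]
grip_width: 0.0076
gripper_force: 108.0
```

>>> arm_command --plan "0 0 -0.003 0;0 0 -0.005 0;0 0 -0.008 0;0 0 -0.01 0;0 0 -0.014 0;0 0 -0.02 0;0 0 -0.03 0;0 0 -0.03 0;0 0 -0.02 0;0 0 0 0;0 0 0 0"

```text
clock: 43.1
tcp_pos: [0.5593, -0.2893, 0.2003]
orientation: [-3.128, -0.284, 0.002]
contact_force: [-0.5, 0.4, -5.5]
grip_width: 0.0079
gripper_force: 107.7
```

```bash
python3 - <<'E'
from h import *
im,d,c=grab('wrist'); save(im,'w8.png'); np.savez('w8.npz',im=im,d=d,**c)
o=r.get_obs(); print(o['moment'],o['joints'].round(2)); P=pts(c,d)
clusters(P,.20,.26,(.4,.8),(-.45,-.1),100)
go(.6037,-.2821,.2)
E
```

```text
[0.00434373 0.05917884 0.0060401 ] [-0.26  0.57  0.92  1.73 -0.51  1.1  -0.56]
0.2 0.26 38888 px [318. 154.] z 0.2261 [ 586.3 -285.7] [199.  181.9] 10.4
0.2 0.26 107 px [374. 290.] z 0.2577 [ 569.9 -311.7] [1.7 6.2] 14.7
p [ 0.5592 -0.2893  0.2   ] yawx 10.38 shift [ 0.0451  0.0009 -0.0001]
```

View pics/w8.png

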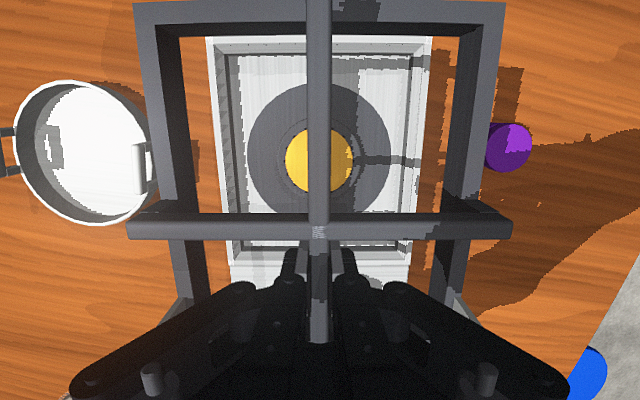

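Support held level, with the bar pinched at (318,270) and the open well below. Half turn now.

>>> arm_command --plan "0 0 -0.01 -5;0 0 -0.01 -10;0 0 0 -10;0 0 0 -10;0 0 0 -10;0 0 0 -10;0 0 0 -10;0 0 0 -10;0 0 0 -10;0 0 0 -10;0 0 0 -10;0 0 0 -10;0 0 0 -10;0 0 0 -10;0 0 0 -10;0 0 0 -10;0 0 0 -10;0 0 0 -10;0 0 0 -5"

```text
clock: 45.52
tcp_pos: [0.5589, -0.29, 0.2196]
orientation: [0.289, -3.126, -0.002]
contact_force: [0.1, -0.4, -5.5]
grip_width: 0.0075
gripper_force: 107.7
```

```bash
python3 - <<'E'
from h import *
o=r.get_obs(); print(o['joints'].round(2)); go(.6037,-.2821)
E
```

```text
[ 0.23  0.41  0.2   1.68 -0.09  1.07  2.21]
p [ 0.5589 -0.29    0.2196] yawx -169.45 shift [-0.0455 -0.0004 -0.0001]
```

>>> arm_command --plan "-0.0155 0 0 0;-0.02 0 0 0;-0.01 0 0 0;0 0 0 0;0 0 0 0;0 0 0 0"

```text
clock: 46.28
tcp_pos: [0.6039, -0.2823, 0.2213]
orientation: [0.282, -3.129, 0.0]
contact_force: [-0.5, -0.9, -5.4]
grip_width: 0.0079
gripper_force: 107.7
```

```bash
python3 - <<'E'
from h import *
im,d,c=grab('wrist'); save(im,'w9.png'); p,M=pose(); P=pts(c,d)
go(.6037,-.2821)
a=np.radians(10.2); Rm=np.array([[np.cos(a),np.sin(a)],[-np.sin(a),np.cos(a)]]); g=np.array([.582,-.286])
S=(P[...,:2]-g)@Rm.T; z=P[...,2]-(p[2]-.0619)
bar=(z>.09)&(z<.105)
xb=S[bar&(abs(S[...,1])<.012)&(S[...,0]<-.02)&(S[...,0]>-.085)]; yb=S[bar&(abs(S[...,0])<.012)&(abs(S[...,1])>.02)&(abs(S[...,1])<.07)]
print('x bar y',xb.mean(0),np.degrees(np.polyfit(xb[:,0],xb[:,1],1)[0]),'y bar x',yb.mean(0),np.degrees(np.polyfit(yb[:,1],yb[:,0],1)[0]), np.percentile(xb,[1,99],0), np.percentile(yb,[1,99],0))
hsv=cv2.cvtColor(im,cv2.COLOR_RGB2HSV); m=((hsv[...,0]>18)&(hsv[...,0]<32)&(hsv[...,1]>130)&(abs(S)<.06).all(-1)&(P[...,2]<.07)&(P[...,2]>.05))
q=S[m]; print('burner',len(q)); 
if len(q)>20: print(cv2.minEnclosingCircle((q*1000).astype(np.float32)),q.min(0),q.max(0))
E
```

```text
p [ 0.604  -0.2822  0.2214] yawx -169.69 shift [0.0003 0.0002 0.    ]
x bar y [-0.05454854 -0.0019215 ] -0.11636402080691642 y bar x [-0.0034522   0.00013618] -0.1509102734059705 [[-0.08435256 -0.00681037]
 [-0.02078278  0.00286651]] [[-0.0073752  -0.06895328]
 [ 0.00259219  0.06891037]]
burner 1335
((0.29702770709991455, 0.2132244110107422), 35.86717224121094) [-0.03273155 -0.03565127] [0.03227078 0.03607771]
```

View pics/w9.png

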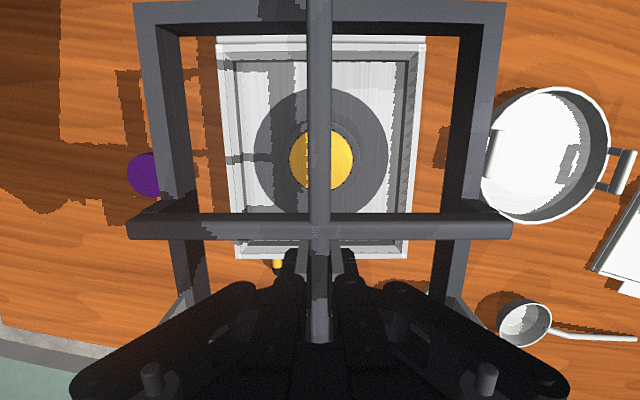

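```bash
python3 - <<'E'
from h import *
def bars(c,d,p,M):
    Q=(pts(c,d)-p)@M; 
    zt=Q[...,2]; m=(zt>-.045)&(zt<-.028)
    xb=Q[m&(abs(Q[...,1])<.012)&(Q[...,0]>.04)&(Q[...,0]<.11)]; yb=Q[m&(abs(Q[...,0]-.023)<.012)&(abs(Q[...,1])>.02)&(abs(Q[...,1])<.07)]
    print(len(xb),len(yb),'xbar y',np.percentile(xb[:,1],[2,98]).round(4),'slope',np.polyfit(xb[:,0],xb[:,1],1).round(4),'ybar x',np.percentile(yb[:,0],[2,98]).round(4),'slope',np.polyfit(yb[:,1],yb[:,0],1).round(4),'z',np.median(xb[:,2]).round(4),np.median(yb[yb[:,1]>0,2]).round(4),np.median(yb[yb[:,1]<0,2]).round(4), np.percentile(xb[:,2],[2,98]))
z=np.load('w8.npz'); c={k:z[k] for k in ['o','A','f','cx','cy','k']}
T=np.array(eyes.calibration('wrist')['tool_from_camera'])
M=z['A']@T[:3,:3].T; p=z['o']-M@T[:3,3]; bars(c,z['d'],p,M)
im,d,c=grab('wrist'); p,M=pose(); bars(c,d,p,M)
E
```

```text
4333 5418 xbar y [-0.0064  0.0031] slope [ 0.0041 -0.002 ] ybar x [0.0198 0.0294] slope [0.0005 0.0256] z -0.0359 -0.0359 -0.0358 [-0.03732937 -0.03392804]
4343 5459 xbar y [-0.0063  0.003 ] slope [ 0.0029 -0.0019] ybar x [0.02   0.0296] slope [0.0005 0.0258] z -0.0359 -0.0359 -0.0358 [-0.0372987  -0.03404058]
```

>>> arm_command --plan "-0.002 0.001 0.03 0;0 0 0.04 0;0 0 0.03 0;0 0 0.02 0;0 0 0.006 0;0 0 0 0;0 0 0 0;0 0 0 0"

```text
clock: 47.38
tcp_pos: [0.607, -0.2808, 0.0964]
orientation: [-0.284, 3.127, -0.001]
contact_force: [-0.5, -0.5, -5.9]
grip_width: 0.0079
gripper_force: 107.6
```

```bash
python3 - <<'E'
from h import *
im,d,c=grab('wrist'); p,M=pose(); P=pts(c,d); save(im,'w10.png')
go(.6037+.002,-.2821+.0012,.0619)
a=np.radians(10.2); Rm=np.array([[np.cos(a),np.sin(a)],[-np.sin(a),np.cos(a)]]); g=np.array([.582,-.286])
S=(P[...,:2]-g)@Rm.T; z=P[...,2]; zs=z-(p[2]-.0619)
pc=lambda v:(len(v),np.percentile(v,[2,98]).round(4)) if len(v)>5 else len(v)
fr=abs(zs-.064)<.003
rim=abs(z-.060)<.0025
for nm,m in [('frame',fr),('rim',rim)]:
    for sgn in (1,-1):
        k=m&(sgn*S[...,1]>.07)&(sgn*S[...,1]<.112)&(abs(S[...,0]+.03)<.06); print(nm,'y',sgn,pc(S[k][:,1]))
    k=m&(S[...,0]<-.08)&(S[...,0]>-.135)&(abs(S[...,1])<.06); print(nm,'x front',pc(S[k][:,0]))
bar=abs(zs-.098)<.003
k=bar&(abs(S[...,1])<.012)&(S[...,0]<-.02)&(S[...,0]>-.085); print('xbar y',pc(S[k][:,1]))
k=bar&(abs(S[...,0])<.012)&(abs(S[...,1])>.02)&(abs(S[...,1])<.07); print('ybar x',pc(S[k][:,0]))
E
```

```text
p [ 0.6069 -0.2806  0.0962] yawx -169.63 shift [ 0.0012 -0.      0.0343]
frame y 1 (3997, array([0.0786, 0.0889]))
frame y -1 (3943, array([-0.0908, -0.0805]))
frame x front (5233, array([-0.1019, -0.0923]))
rim y 1 0
rim y -1 0
rim x front 0
xbar y (4097, array([-0.0057,  0.0036]))
ybar x (4614, array([-0.004 ,  0.0056]))
```

View pics/w10.png

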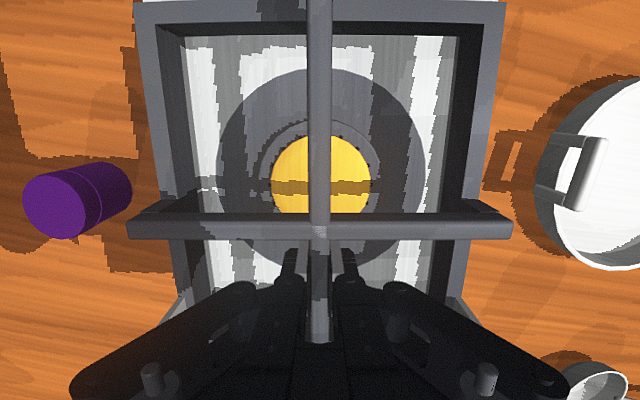

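>>> arm_command --plan "0.001 0 0.008 0;0 0 0.006 0;0 0 0.005 0;0 0 0.003 0;0 0 0 0;0 0 0 0"

```text
clock: 48.18
tcp_pos: [0.6055, -0.2807, 0.0735]
orientation: [-0.284, 3.128, -0.0]
contact_force: [1.1, -0.6, -5.9]
grip_width: 0.0077
gripper_force: 107.8
```

>>> arm_command --plan "0 0 0.004 0;0 0 0.003 0;0 0 0.002 0;0 0 0.0015 0;0 0 0 0;0 0 0 0"

```text
clock: 48.92
tcp_pos: [0.6055, -0.2807, 0.0629]
orientation: [-0.284, 3.129, -0.0]
contact_force: [0.1, -0.3, -5.9]
grip_width: 0.0077
gripper_force: 107.8
```

>>> arm_command --plan "0 0 0.001 0;0 0 0.0005 0;0 0 0 0;0 0 0 0"

```text
clock: 49.42
tcp_pos: [0.6056, -0.2807, 0.0619]
orientation: [-0.284, 3.128, -0.0]
contact_force: [-2.8, 2.3, 4.0]
grip_width: 0.0078
gripper_force: 108.8
```

>>> arm_command --plan "0 0 0 0;0 0 0 0;0 0 0 0;0 0 0 0" --hand 0

```text
clock: 49.92
tcp_pos: [0.6055, -0.2807, 0.0613]
orientation: [-0.284, 3.129, -0.0]
contact_force: [-0.5, 0.1, -0.3]
grip_width: 0.0428
gripper_force: 0.0
```

>>> arm_command --plan "0 0 -0.02 0;0 0 -0.05 0;0 0 -0.06 0;0 0 -0.06 0;0 0 -0.05 0;0 0 0 0;0 0 0 0"

```text
clock: 50.8
tcp_pos: [0.6051, -0.2806, 0.302]
orientation: [-0.284, 3.128, -0.0]
contact_force: [1.1, 0.5, -0.2]
grip_width: 0.0427
gripper_force: 0.0
```

```bash
python3 - <<'E'
from h import *
im,d,c=grab('wrist'); P,S,b=stove(c,im,d,10.3,(.582,-.286)); save(im,'w11.png')
z=P[...,2]
k=(abs(S)<.09).all(-1)&(z>.09)&(z<.105); q=np.c_[S[k],np.ones(k.sum())]; print('bar plane',np.linalg.lstsq(q,z[k],rcond=None)[0].round(4))
clusters(P,.13,.145,(.4,.75),(-.45,-.1),100)
clusters(P,.05,.07,(.4,.75),(-.15,.15),100)
im,d,c=grab('top'); P,S,b=stove(c,im,d,10.3,(.582,-.286)); clusters(P,.05,.075,(.4,.75),(.15,.4),20);clusters(P,.05,.075,(.4,.75),(-.15,.15),20)
E
```

```text
crossing [-0.0011 -0.0007] [ 0.581  -0.2869] bar yaw 10.22 ends [-0.0849 -0.0055] [0.0035 0.0749]
burner ((-0.45336928963661194, 0.7548055648803711), 35.4230842590332) [ 0.5814 -0.2853] 984
rim L,R,far [0.0952 0.1058] [-0.1059 -0.0896] [0.0954 0.1001]
bar plane [-0.0014  0.0009  0.098 ]
0.13 0.145 929 px [319. 235.] z 0.1357 [ 662.5 -271.7] [ 44.3 179.7] 10.4
0.05 0.07 348 px [459. 143.] z 0.0575 [537.8 -94.6] [54.9 10.4] 4.6
0.05 0.07 375 px [570. 159.] z 0.0573 [527.3  78.1] [55.3 12.6] 5.2
0.05 0.07 155 px [429. 273.] z 0.0606 [740.5 -76.9] [ 9.  42.1] 15.6
crossing [0.0037 0.0006] [ 0.5856 -0.2848] bar yaw 10.51 ends [-0.0835 -0.006 ] [0.0088 0.0746]
burner ((3.1276063919067383, 0.41928666830062866), 35.31835174560547) [ 0.585 -0.285] 192
rim L,R,far [0.086  0.1067] None [0.098  0.1179]
0.05 0.075 222 px [193. 195.] z 0.0652 [620.  341.2] [48.9 50.9] 89.4
0.05 0.075 227 px [213. 207.] z 0.0654 [580.9 276.2] [50. 50.] 44.3
0.05 0.075 232 px [231. 216.] z 0.0648 [551.  222.3] [50.4 50. ] 88.2
0.05 0.075 58 px [331. 216.] z 0.0584 [541.2 -92.1] [53.5  9.9] 3.6
0.05 0.075 63 px [276. 221.] z 0.0582 [530.2  80.7] [53.6 10.2] 4.0
```

View pics/w11.png

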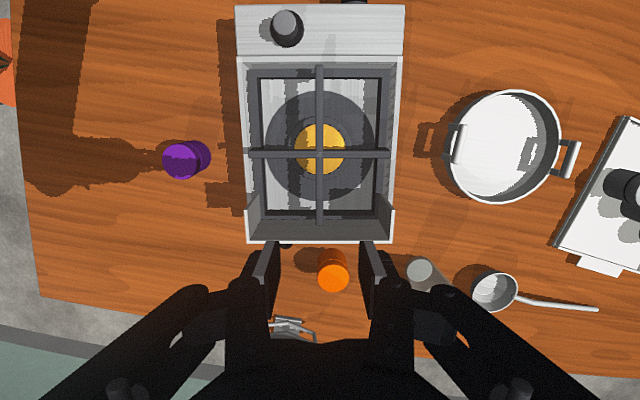

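Support seated: the wall is now at the far end (320,232), the crossing over the burner at (320,153), and the igniter at (288,28) on the opposite side. The pan is at (502,146). Tin 1 was knocked slightly but still stands on the tray. Fetching the pan.

>>> arm_command --plan "0 0 0 6.6;0 0 0 0;0 0 0 0"

```text
clock: 51.28
tcp_pos: [0.6051, -0.2805, 0.3005]
orientation: [0.107, -3.138, -0.001]
contact_force: [-0.1, -0.1, 1.4]
grip_width: 0.0429
gripper_force: 0.0
```

```bash
python3 - <<'E'
from h import *
go(.5272,.0790)
E
```

```text
p [ 0.6051 -0.2805  0.3005] yawx -176.11 shift [5.330e-02 3.639e-01 3.000e-04]
```

>>> arm_command --plan "0.0076 0.052 0 0;0.0076 0.052 0 0;0.0076 0.052 0 0;0.0076 0.052 0 0;0.0076 0.052 0 0;0.0076 0.052 0 0;0.0076 0.052 0 0;0 0 0 0;0 0 0 0;0 0 0 0"

```text
clock: 52.52
tcp_pos: [0.5286, 0.0774, 0.3012]
orientation: [0.1, -3.14, 0.001]
contact_force: [-0.3, 0.0, 0.3]
grip_width: 0.0426
gripper_force: 0.0
```

```bash
python3 - <<'E'
from h import *
im,d,c=grab('wrist'); P=pts(c,d)
clusters(P,.05,.07,(.4,.7),(-.15,.15),100)
clusters(P,.05,.07,(.4,.75),(.15,.45),100)
print(r.get_obs()['joints'].round(2))
go(.5272,.0790,.028)
E
```

```text
0.05 0.07 273 px [321. 165.] z 0.0579 [527.2  78.7] [55.9  8.6] 3.6
0.05 0.07 300 px [200. 165.] z 0.0574 [538.4 -92.3] [55.  10.1] 4.5
0.05 0.07 1091 px [420. 186.] z 0.0651 [546.7 221.9] [51.4 49.9] 8.2
0.05 0.07 1039 px [452. 208.] z 0.0652 [576.7 275.1] [50.8 49.5] 9.6
0.05 0.07 964 px [488. 234.] z 0.0649 [616.1 340.4] [50.4 51.3] 13.4
[-0.3   0.17  0.04  1.79 -0.01  1.18  1.38]
p [0.5286 0.0775 0.3012] yawx -176.36 shift [0.0013 0.0017 0.2732]
```

>>> arm_command --plan "0.001 0.0005 0.05 0;0 0 0.06 0;0 0 0.06 0;0 0 0.05 0;0 0 0.03 0;0 0 0.016 0;0 0 0.006 0;0 0 0 0;0 0 0 0"

```text
clock: 53.7
tcp_pos: [0.5283, 0.0797, 0.0304]
orientation: [-0.103, 3.138, 0.001]
contact_force: [0.9, 0.2, 0.3]
grip_width: 0.0428
gripper_force: 0.0
```

>>> arm_command --plan "0 0 0 0;0 0 0 0;0 0 0 0;0 0 0 0;0 0 0 0" --hand 1

```text
clock: 54.32
tcp_pos: [0.5278, 0.0798, 0.0302]
orientation: [-0.103, 3.139, 0.001]
contact_force: [-1.6, 0.5, 7.7]
grip_width: 0.0064
gripper_force: 108.3
```

>>> arm_command --plan "0 0 -0.005 0;0 0 -0.01 0;0 0 -0.02 0;0 0 -0.03 0;0 0 -0.05 0;0 0 -0.05 0;0 0 -0.04 -3;0 0 -0.01 -3.6;0 0 0 0;0 0 0 0"

```text
clock: 55.58
tcp_pos: [0.5264, 0.0793, 0.2434]
orientation: [0.282, -3.127, 0.0]
contact_force: [0.2, 0.2, -3.5]
grip_width: 0.0069
gripper_force: 108.0
```

```bash
cat >> h.py <<'E'
def pan():
    im,d,c=grab('wrist'); p,M=pose(); Q=(pts(c,d)-p)@M
    m=(d>0)&(abs(Q[...,0])<.05)&(Q[...,1]<-.03)&(Q[...,1]>-.14)&(Q[...,2]<.06)&(Q[...,2]>-.04)
    q=Q[m]; A=np.c_[q[:,:2],np.ones(len(q))]
    for _ in range(5):
        s=np.linalg.lstsq(A,q[:,2],rcond=None)[0]; k=abs(A@s-q[:,2])<.004; A=A[k];q=q[k]
    print('floor tilt x,y, z at handle',s.round(4),len(q)); return im
E
python3 - <<'E'
from h import *
pan(); go(.566,-.2005)
E
```

```text
floor tilt x,y, z at handle [-0.001  -0.0169  0.0258] 20303
p [0.5264 0.0793 0.2432] yawx -169.69 shift [ 1.110e-02 -2.823e-01  1.000e-04]
```

>>> arm_command --plan "0.0014 -0.0353 0 0;0.0014 -0.0353 0 0;0.0014 -0.0353 0 0;0.0014 -0.0353 0 0;0.0014 -0.0353 0 0;0.0014 -0.0353 0 0;0.0014 -0.0353 0 0;0.0014 -0.0353 0 0;0 0 0 0;0 0 0 0;0 0 0 0"

```text
clock: 57.0
tcp_pos: [0.5671, -0.1987, 0.2438]
orientation: [0.287, -3.128, -0.002]
contact_force: [-0.2, 0.5, -4.2]
grip_width: 0.007
gripper_force: 108.2
```

```bash
python3 - <<'E'
from h import *
pan(); go(.566,-.2005,.131)
E
```

```text
floor tilt x,y, z at handle [-0.0015 -0.0176  0.0262] 20286
p [ 0.5672 -0.1989  0.2439] yawx -169.53 shift [ 0.0014 -0.0015  0.1129]
```

>>> arm_command --plan "0.001 -0.001 0.04 0;0 0 0.04 0;0 0 0.02 0;0 0 0.008 0;0 0 0.004 0;0 0 0 0;0 0 0 0"

```text
clock: 57.92
tcp_pos: [0.567, -0.2016, 0.1332]
orientation: [-0.284, 3.127, -0.001]
contact_force: [0.5, -1.7, -2.7]
grip_width: 0.007
gripper_force: 108.2
```

>>> arm_command --plan "0 0 0.001 0;0 0 0.001 0;0 0 0 0;0 0 0 0"

```text
clock: 58.42
tcp_pos: [0.5665, -0.2014, 0.1304]
orientation: [-0.284, 3.128, -0.0]
contact_force: [0.2, 0.2, -3.2]
grip_width: 0.0073
gripper_force: 108.4
```

Nearly touching; 2 mm more, then release and rise.

>>> arm_command --plan "0 0 0.001 0;0 0 0.001 0;0 0 0 0;0 0 0 0"

```text
clock: 58.92
tcp_pos: [0.5665, -0.2013, 0.1284]
orientation: [-0.284, 3.128, 0.0]
contact_force: [0.1, 1.6, -1.8]
grip_width: 0.0068
gripper_force: 108.6
```

>>> arm_command --plan "0 0 0 0;0 0 0 0;0 0 0 0;0 0 0 0" --hand 0

```text
clock: 59.42
tcp_pos: [0.5664, -0.2016, 0.1284]
orientation: [-0.284, 3.129, -0.0]
contact_force: [-0.1, -0.7, -0.7]
grip_width: 0.0428
gripper_force: 0.0
```

>>> arm_command --plan "0 0 -0.02 0;0 0 -0.05 0;0 0 -0.06 0;0 0 -0.05 0;0.04 0.01 0 0;0.04 0.01 0 0;0 0 0 0;0 0 0 0"

```text
clock: 60.42
tcp_pos: [0.4847, -0.1961, 0.3086]
orientation: [-0.284, 3.128, -0.0]
contact_force: [-0.7, -0.4, -0.7]
grip_width: 0.0428
gripper_force: 0.0
```

```bash
python3 - <<'E'
from h import *
im,d,c=grab('wrist'); P=pts(c,d); save(im,'w12.png')
clusters(P,.145,.16,(.4,.75),(-.45,-.1),100)
clusters(P,.128,.142,(.4,.75),(-.45,-.1),100)
clusters(P,.085,.1,(.4,.5),(-.45,-.1),100)
k=(P[...,2]>.098)&(P[...,2]<.108)&(np.hypot(P[...,0]-.5817,P[...,1]+.2856)<.07); A=np.c_[P[k][:,:2],np.ones(k.sum())]; print('pan floor',np.linalg.lstsq(A,P[k][:,2],rcond=None)[0].round(4),np.median(P[k][:,2]))
im,d,c=grab('top'); P=pts(c,d)
clusters(P,.145,.16,(.4,.75),(-.45,-.1),20); clusters(P,.085,.1,(.4,.5),(-.45,-.1),20)
clusters(P,.05,.075,(.4,.75),(.15,.4),20)
print(r.get_obs()['joints'].round(2)); go(.4423,-.3517)
E
```

```text
0.145 0.16 528 px [161. 244.] z 0.1548 [ 596.6 -372.5] [55.2 11.1] 11.1
0.145 0.16 372 px [303. 244.] z 0.1557 [ 565.1 -202.7] [55.4  9.9] 11.2
0.128 0.142 295 px [295. 303.] z 0.1355 [ 651.  -206.3] [43.4 49.6] 12.1
0.085 0.1 426 px [205. 116.] z 0.092 [ 441.8 -351.8] [27.  27.6] 9.9
0.085 0.1 147 px [239. 159.] z 0.0975 [ 489.2 -302.8] [20.3 10.2] 9.6
pan floor [-1.000e-04  3.000e-04  1.024e-01] 0.10221298611096907
0.145 0.16 61 px [427. 192.] z 0.1555 [ 600.8 -371.9] [53.8  8.7] 9.7
0.145 0.16 68 px [369. 205.] z 0.1557 [ 569.6 -201.1] [55.7 10. ] 11.0
0.05 0.075 223 px [193. 195.] z 0.0653 [619.9 341.6] [50.9 48.2] 3.4
0.05 0.075 226 px [213. 207.] z 0.0654 [581. 276.] [51.  49.9] 39.7
0.05 0.075 232 px [230. 216.] z 0.0652 [551.1 221.9] [50.6 50.1] 48.0
[ 0.09  0.14  0.19  1.81 -0.03  1.19  2.05]
p [ 0.4851 -0.196   0.3083] yawx -169.59 shift [ 0.0702 -0.1454 -0.    ]
```

View pics/w12.png

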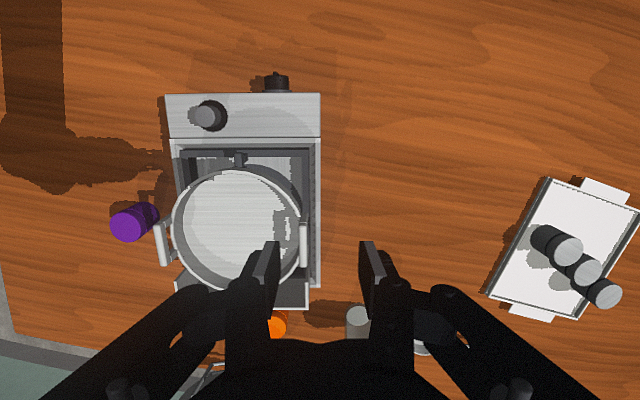

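Pan flat and centred: handles at (161,244) and (303,244), centre within 3 mm of the burner. The igniter plunger is at (207,116).

>>> arm_command --plan "0.0176 -0.0364 0 0;0.0176 -0.0364 0 0;0.0176 -0.0364 0 0;0.0176 -0.0364 0 0;0 0 0 0;0 0 0 0;0 0 0 0" --hand 1 --grip_force 40

```text
clock: 61.4
tcp_pos: [0.4421, -0.3507, 0.3081]
orientation: [0.288, -3.128, -0.001]
contact_force: [0.1, 0.5, 0.2]
grip_width: -0.0002
gripper_force: 0.0
```

```bash
python3 - <<'E'
from h import *
im,d,c=grab('wrist'); P=pts(c,d)
clusters(P,.085,.1,(.4,.48),(-.45,-.1),100)
print(r.get_obs()['joints'].round(2),r.get_obs()['grip_width']); go(.442,-.352,.082)
E
```

```text
0.085 0.1 343 px [318. 170.] z 0.0921 [ 441.2 -353.3] [26.2 26.6] 57.0
[ 0.3   0.22  0.31  1.73 -0.07  1.2   2.39] -0.0001081155595884807
p [ 0.4419 -0.3508  0.3081] yawx -169.49 shift [ 1.000e-04 -1.300e-03  2.261e-01]
```

>>> arm_command --plan "0 -0.001 0.06 0;0 0 0.06 0;0 0 0.05 0;0 0 0.035 0;0 0 0.015 0;0 0 0.006 0;0 0 0 0;0 0 0 0"

```text
clock: 62.45
tcp_pos: [0.4421, -0.3536, 0.0836]
orientation: [-0.284, 3.127, -0.002]
contact_force: [-0.1, -0.4, 0.9]
grip_width: -0.0004
gripper_force: 0.0
```

>>> arm_command --plan "0 0 0.005 0;0 0 0.004 0;0 0 0.003 0;0 0 0.002 0;0 0 0 0"

```text
clock: 63.08
tcp_pos: [0.4421, -0.3537, 0.0689]
orientation: [-0.284, 3.127, -0.002]
contact_force: [0.5, 0.4, 6.9]
grip_width: -0.0001
gripper_force: 3.6
```

>>> arm_command --plan "0 0 0.002 0;0 0 0.002 0;0 0 0.001 0;0 0 0.001 0;0 0 0 0;0 0 0 0"

```text
clock: 63.82
tcp_pos: [0.4422, -0.3539, 0.0649]
orientation: [-0.283, 3.126, -0.001]
contact_force: [-4.0, 4.3, 25.7]
grip_width: -0.0001
gripper_force: 12.7
```

Force jumped well past the 9 N spring, so the plunger is at its stop. Letting it up and retreating.

>>> arm_command --plan "0 0 0 0;0 0 -0.01 0;0 0 -0.03 0;0 0 -0.06 0;0 0 -0.06 0;0 0 -0.06 0;0 -0.02 -0.02 0;0 0 0 0;0 0 0 0;0 0 0 0"

```text
clock: 65.08
tcp_pos: [0.4441, -0.3714, 0.3003]
orientation: [0.285, -3.126, -0.004]
contact_force: [-0.1, 0.5, 0.3]
grip_width: -0.0002
gripper_force: 0.0
```

```bash
python3 - <<'E'
from h import *
im,d,c=grab('wrist'); P=pts(c,d)
clusters(P,.07,.1,(.4,.47),(-.45,-.1),100)
clusters(P,.145,.16,(.4,.75),(-.45,-.1),100)
im,d,c=grab('top'); P=pts(c,d)
clusters(P,.05,.075,(.4,.75),(.15,.4),20); clusters(P,.145,.16,(.4,.75),(-.45,-.1),20);clusters(P,.128,.142,(.6,.75),(-.45,-.1),20)
im,d,c=grab('side'); save(im,'s2.png')
E
```

```text
0.07 0.1 396 px [333. 172.] z 0.0918 [ 441.6 -353.1] [27.2 27.1] 32.7
0.145 0.16 259 px [435. 291.] z 0.1552 [ 554.1 -205.7] [33.  10.3] 10.2
0.05 0.075 221 px [193. 195.] z 0.0653 [620.  341.1] [50.6 49.3] 33.9
0.05 0.075 226 px [213. 207.] z 0.0649 [580.8 275.8] [49.4 49.8] 41.7
0.05 0.075 232 px [230. 216.] z 0.0655 [551.1 221.9] [50.9 50.2] 26.4
0.145 0.16 60 px [428. 193.] z 0.1557 [ 600.8 -372.2] [53.7  8.6] 9.7
0.145 0.16 68 px [369. 205.] z 0.1562 [ 569.6 -201. ] [55.7 10.4] 10.7
0.128 0.142 48 px [417. 164.] z 0.136 [ 687.5 -346.9] [54.7 27.3] 53.9
0.128 0.142 99 px [377. 170.] z 0.1366 [ 665.5 -247. ] [ 42.4 135.9] 13.3
```

View pics/s2.png

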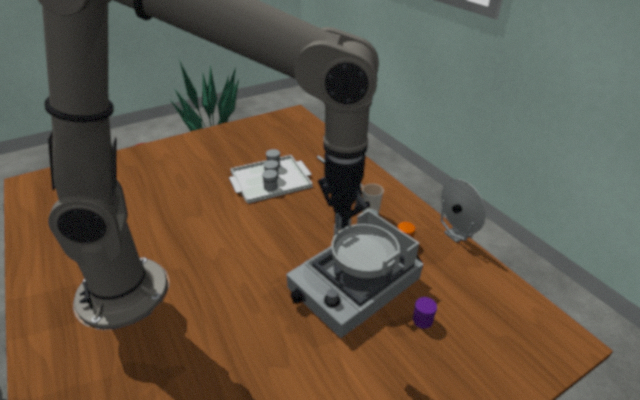

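The side view shows the tins on the tray (270,168), the pan on the support (368,248) with the wall at the far end, and the plunger up (332,298). Everything is in place, so I hand in.

```bash
python3 -c "
from bench import ticket
print(ticket.hand_in())"
```

```text
the job is handed in; nothing more can be done
None
```

I carried out all six steps in order and handed the job in at about 65 s of the 210 s allowed; the hand-in gave no verdict, but my last camera check showed the three tins upright on the tray, the support turned and seated, the pan flat and centred, and the plunger back up.

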